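# Slide a tall bottle into the under-sink caddy

## Robot

A 6-joint arm with a two-finger parallel gripper is mounted at the origin on the work surface. World frame = base frame: x ahead of the robot, y to its left, z up, the work surface at z = 0. Lengths are in m, angles in rad, forces in N, time in s.
With the tool pointing down it reaches from about 0.325 to 0.775 m from the base axis. Payload 5.5 kg.
Tool frame: the origin (TCP) lies at the very end of the fingers, on their centre line; the grasp point (between the pads) lies 19 mm behind it; z points along the fingers, x is the direction in which the jaws open and shut, and the axes are right-handed (so a half turn about z gives the same grasp; the last joint's range is limited). The gripper opens to 85 mm and grips with 20 to 120 N. Pads are 22 mm wide; open, the fingers measure 114 mm over their backs; the gripper's body (76 mm by 85 mm) begins 54 mm behind the grasp point. The pads swing forward as they close: fully open they stand 13 mm farther back than shut.
Start: joints at [1.209, 0.091, 1.231, -0, 1.82, -0.057], TCP at [0.18, 0.572, 0.231] pointing down, gripper open.
Joint ranges: [-2.87, 2.87], [-0.86, 2.18], [0.17, 2.46], [-1.51, 4.65], [0.06, 2.69], [-2.65, 2.65]. Speed limits (rad/s): [2.57, 2.57, 3.01, 3.14, 3.14, 3.14].

## Interface

Orientations are given as a rotation vector (axis times angle).
In Python, from workcell import get_obs, cams, arm gives the robot as it stands.
- The arm moves only by the tool jog_arm, never from a script. Its argument "plan" is a list of rows, each a list of 3 entries, a list of its own where there are three numbers: the shift along the tool's x, y, z in m, then the turn, a rotation vector about the tool's x, y, z in degrees, then the opening in per cent of the stroke, from 0 (shut) to 100 (fully open). In form: [[[x, y, z], [wx, wy, wz], hand], ...]. A call has 1 to 5 rows; each row is the pose to reach, as a shift and turn from the pose commanded when the call began, along the tool's axes at that moment; what a row does not reach only later rows make up. A row lasts 1/8 s, in which the tool goes at most 62.5 mm and 10.7 degrees, less where a joint would pass 70% of its speed; a pose out of reach is approached as far as the arm can. A call with a gripper value outside its range is refused whole. The fingers move at their own pace and stop on an object; "squeeze" is the grip in N (left out, the last holds). Time passes only in rows, so rows that repeat a pose let the fingers close. It gives the time, the measured TCP pose, the force and the opening at its end, in the units of the state.
- get_obs(): the state, without advancing time (a new reading comes with each control period).
- cams.grab_frame(name): name is "scene" or "top" or "wrist"; returns the picture (400x640x3 uint8, blue, green, red); there is no depth.
- cams.camera_model(name): a dict with "camera_matrix" (3x3 intrinsics, pixels), "rvec" (rotation vector, rad) and "tvec" (3), from world to camera coordinates, as OpenCV has them; the wrist camera has in their place "T_tool_cam" (4x4, takes a point from camera to tool coordinates, whose origin is the TCP and whose axes are the tool frame's). Camera axes: x right, y down, z forward; pixel columns grow to the right and rows downward; lengths in m; the calibration is good to about 2 mm. A picture is of the moment at which its call begins: read the wrist's pose just before it. camera_model takes no time and is no camera call.
- arm.close_job(): hands the job in, once; it reports no verdict.
Trained networks look in the newest picture that a camera, given by its name, has taken for a name from the list of things; names that differ only in an ending like _2 or _b are one class to them, and where a whole thing is asked for, a point or a joint stands for the part that bears it (a point fixed in the world has none). Each returns a list of dicts, best first, with "conf" (0 to 1); they miss things now and then, are a little off and sometimes report something else, mostly with a low value. They report only what shows in the picture. A call takes as long as a camera call.
- cams.search_frame(camera, target): "at" ([x, y, z] in m, in the coordinates of the camera as it stood for that picture, good to about 4 mm: the middle of the surface that is visible of it).
- cams.silhouettes(camera, target): "pixels" (400x640 bool, what is visible of it).
- cams.tip_of(camera, target): "at" ([x, y, z] in m, in the coordinates of the camera as it stood for that picture, good to about 4 mm: a listed point, or the origin of a listed thing).
The state is a dict: "clock": time; "q": joint angles; "joint_velocities": joint speeds; "joint_efforts": joint torques, N m; "tcp_pos": TCP position; "ee_rot": TCP orientation; "ft_force": force on the tool from outside, world axes, zero at the start; "ft_torque": the same for the moment, N m; "finger_gap": opening from 0.0 (shut) to 1.0 (fully open).
Only numpy, scipy, OpenCV 4.12 (cv2) and the standard library are available. Lean on these libraries where they do the work, as an engineer would, in place of code of your own. Each camera call takes 0.05 s, during which the arm holds its last target.

## Task

The tall bottle of drain cleaner with the dribbling cap belongs behind the sliding door of the grey caddy. Working gently and with the fingertips only, push the door aside by its upright rib, push the bottle low on its body so that it slides upright along the plywood right into the empty bay, and push the door fully shut in front of it. Do not grip, lift or topple the bottle, and leave the bucket, torch, pot and funnel where they stand.

Things in the scene. Friction and masses are not known exactly. Their poses are not given: they have to be found in the camera images.
- bottle: tall white plastic bottle, paper band, black screw cap, loose, upright, 0.3 to 0.65 kg. Body 60 mm in diameter up to 135 mm, tapering to a 24 mm neck at 165 mm; 202 mm tall. Origin: centre of its underside; z up. Friction on the plywood about 0.6: pushed higher than about 45 mm it tips, pushed lower than about 35 mm it slides.
- caddy: grey plastic caddy, fixed, 120 mm deep (x), 250 wide (y), 240 tall, open on top, walls 4. Origin: centre of underside. +x points from the front into the caddy; the front looks about to world -y, its +y points about to world -x (robot). +y half: the empty bay; -y half: pocket of sponges, fixed front. Door rail along the top of the front, 232 to 248 mm up, 12 mm proud; the bottle passes under it.
- bay (a point): middle of the empty bay at plywood height, 61.5 mm to the +y side of the caddy's origin, axes as the caddy's. The bay is 119 mm wide (y) and reaches from the open front at x = -60 mm to the back wall at x = +56 mm. No sill, no floor of its own: the plywood runs straight in.
- caddy_door (a joint): sliding door of the bay, in m: 0 fully shut (end stop), 0.116 fully open (end stop), standing before the sponge pocket. Opens along the caddy's -y (about world +x). Hangs from the rail, no spring, stays where left, about 2 N to move. Panel 4 mm thick, 124 wide, 5 to 229 mm above the plywood, outer face at the caddy's x = -66 mm.
- door_rib (a point): middle of the door's upright pull rib, a grey bar at mid-width of the door, moving with it: 10 mm wide (y), standing 26 mm proud of the door's outer face, from 95 to 205 mm above the plywood. The point lies 150 mm up, 13 mm in front of the door's outer face; axes as the caddy's.
- torch: bystander: aluminium torch standing on its 52 mm head, 156 mm tall, barrel 36 mm, toggle switch on the side. Origin: centre of its underside.
- funnel: bystander: blue plastic funnel standing mouth down, 116 mm across, 125 mm tall. Origin: centre of its underside.
- pot: bystander: white ceramic pot, 110 mm across the rim, 95 mm tall. Origin: centre of its underside.
- bucket: bystander: yellow plastic bucket, 224 mm across the rim, 205 mm tall. Origin: centre of its underside.

How it is judged:
By the outcome, as a careful person would: the job done as asked, in the order asked, and still so for the second after the job is handed in, with the robot touching nothing.
It also fails if it takes over 70 s, if anything falls off the work surface, if the arm or the gripper's body presses on something with over 40 N, if the wrist force passes 120 N, or if a joint passes its speed limit or range.

## Working session

There is one attempt and no reset: what is moved stays moved. The work goes in short steps, Python scripts to look and compute and a tool call to move; the robot and the scene stay as the last step left them, time stands still between calls to the robot, and variables do not carry over. Pictures are saved under pics/ and viewed, and the job is handed in when it is done.

Besides the shell and the picture viewer there is one more tool, called after "Emit:" by a JSON object that holds its "name" and its "arguments", one argument or row to a line. jog_arm: Moves the arm, as the interface text tells. Its arguments: {"type":"object","properties":{"plan":{"type":"array"},"squeeze":{"type":"number"}},"required":["plan"]}

```bash
mkdir -p pics; ls; cat > h.py <<'E'
import numpy as np, cv2
from workcell import get_obs, cams, arm
def w2c(n):
    m=cams.camera_model(n)
    if 'rvec' in m:
        R=cv2.Rodrigues(np.array(m['rvec'],float))[0]; return R,np.array(m['tvec'],float).ravel()
def toworld(n,p,obs=None):
    p=np.array(p,float)
    m=cams.camera_model(n)
    if 'rvec' in m:
        R,t=w2c(n); return R.T@(p-t)
    T=np.array(m['T_tool_cam']); q=T[:3,:3]@p+T[:3,3]
    o=obs or get_obs(); return cv2.Rodrigues(np.array(o['ee_rot'],float))[0]@q+np.array(o['tcp_pos'])
E
python3 - <<'E'
from h import *
np.set_printoptions(precision=3,suppress=True)
o=get_obs(); print({k:np.round(v,3) for k,v in o.items()})
print(cv2.Rodrigues(np.array(o['ee_rot'],float))[0])
for c in ['scene','top']:
    im=cams.grab_frame(c); cv2.imwrite(f'pics/{c}0.png',im)
    for t in ['bottle','caddy','bay','door_rib','torch','funnel','pot','bucket']:
        r=cams.tip_of(c,t)
        print(c,t,[(round(d['conf'],2),toworld(c,d['at'])) for d in r[:2]])
E
```

```text
pics
{'clock': np.float64(0.0), 'q': array([ 1.209,  0.092,  1.232,  0.   ,  1.82 , -0.057]), 'joint_velocities': array([ 0.   , -0.001,  0.001, -0.   ,  0.002, -0.001]), 'joint_efforts': array([ -0.002, -45.873, -41.802,  -0.   ,   0.012,   0.   ]), 'tcp_pos': array([0.18 , 0.572, 0.23 ]), 'ee_rot': array([ 2.532,  1.858, -0.003]), 'ft_force': array([ 0.196, -0.259,  0.223]), 'ft_torque': array([-0.013, -0.049,  0.043]), 'finger_gap': np.float64(1.001)}
[[ 0.3    0.954 -0.001]
 [ 0.954 -0.3   -0.002]
 [-0.002 -0.    -1.   ]]
scene bottle [(0.79, array([ 0.443, -0.023, -0.002]))]
scene caddy [(0.91, array([ 0.534,  0.321, -0.002]))]
scene bay []
scene door_rib [(0.8, array([0.474, 0.24 , 0.148])), (0.35, array([ 0.446, -0.024, -0.001]))]
scene torch [(0.91, array([ 0.723, -0.114, -0.003]))]
scene funnel [(0.92, array([ 0.759,  0.03 , -0.002]))]
scene pot [(0.6, array([ 0.731, -0.266,  0.005]))]
scene bucket [(0.68, array([ 0.495, -0.611,  0.001]))]
top bottle [(0.66, array([ 0.448, -0.024, -0.003]))]
top caddy [(0.74, array([ 0.531,  0.323, -0.003]))]
top bay []
top door_rib [(0.85, array([0.477, 0.244, 0.146]))]
top torch [(0.79, array([ 0.72 , -0.11 ,  0.004]))]
top funnel [(0.83, array([ 0.76 ,  0.031, -0.001]))]
top pot [(0.7, array([ 0.719, -0.268, -0.004]))]
top bucket [(0.64, array([ 0.487, -0.61 , -0.004]))]
```

View pics/scene0.png

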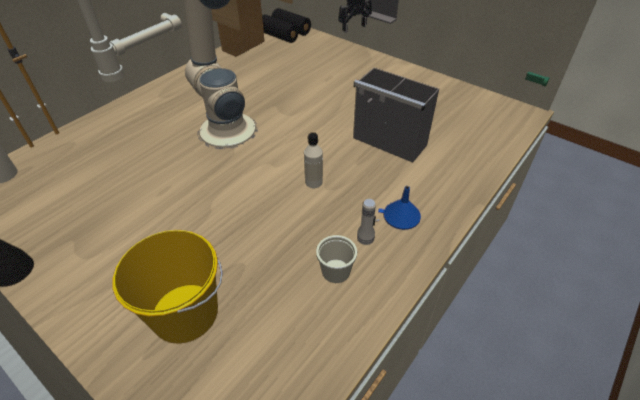

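View pics/top0.png

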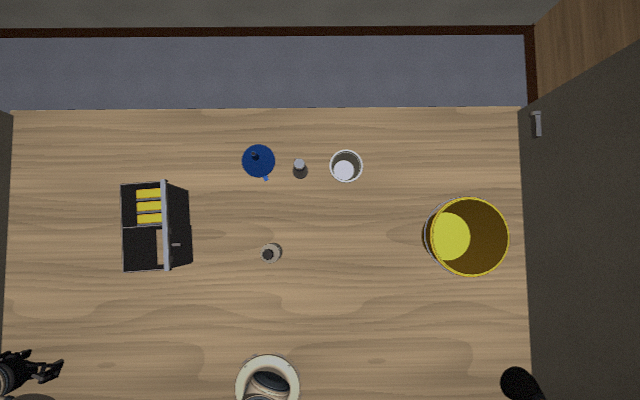

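The scene picture shows the closed caddy at (395,115), the bottle at (313,165), and torch, funnel and pot to its right. The top view shows the rail running from (164,180) to (168,270), the rib at (176,244) and the bottle at (270,253). Next I'll measure the caddy yaw.

```bash
python3 - <<'E'
from h import *
im=cv2.imread('pics/top0.png')
a=cv2.resize(im[165:285,100:300],None,fx=4,fy=4,interpolation=cv2.INTER_CUBIC); cv2.imwrite('pics/topz.png',a)
g=cv2.cvtColor(im,cv2.COLOR_BGR2GRAY)
R,t=w2c('top'); K=np.array(cams.camera_model('top')['camera_matrix'])
def back(u,v,z):
    d=R.T@np.linalg.inv(K)@np.array([u,v,1.]); c=-R.T@t; return c+d*(z-c[2])/d[2]
print('cam',-R.T@t)
P=[]
for v in range(186,266,2):
    row=g[v,150:180].astype(float)
    w=np.clip(row-95,0,None); u=150+(w*np.arange(30)).sum()/w.sum(); P.append(back(u,v,.248)[:2]); 
    if v%20==6: print(v,row.astype(int))
P=np.array(P); f=np.polyfit(P[:,0],P[:,1],1); r=P[:,1]-np.polyval(f,P[:,0]); print(f,np.degrees(np.arctan(f[0])),r.std(),P[0],P[-1])
for n in ['scene','top']:
    m=cams.silhouettes(n,'bottle')
    if m: cv2.imwrite(f'pics/m_{n}.png',m[0]['pixels'].astype(np.uint8)*255)
E
```

```text
cam [ 0.50447917 -0.14431391  1.31680942]
186 [ 22  23  20  17  21  22  21  29  24  16 128 152 150 146 162 111  45  30
  26  30  27  33  30  31  37  47  66 108 138 146]
206 [167 170 167 169 168 166 167 166 168 167 171 159 146 150 148 161 113  48
  33  31  31  27  33  28  25  35  26  32  22  26]
226 [ 48  43  32  37  33  43  37  41  40  36  35  42 122 149 149 149 142  92
  47  35  33  33  31  32  31  26  30  29  26  30]
246 [ 27  36  34  31  32  27  54 114 132 130 131 126 130 144 148 155 151 146
  95  49  32  27  41  53  48  39  36  35  34  38]
[0.09531421 0.21697717] 5.444653587693284 0.0066831322602151095 [0.64206288 0.25411304] [0.42555234 0.25269594]
```

View pics/topz.png

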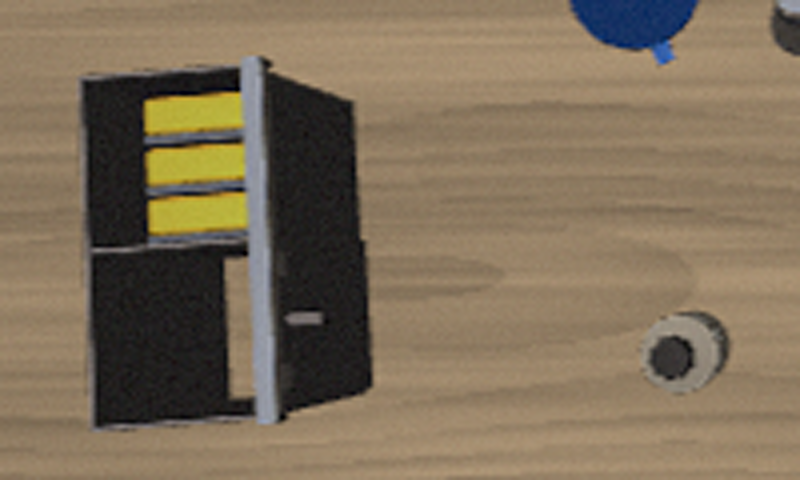

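The zoomed view shows the rail front edge, sponges in the top half, the empty bay below, the rib at the zoomed (305,318), and the cap at (670,357).

```bash
cat >> h.py <<'E'
def back(n,u,v,z):
    R,t=w2c(n); K=np.array(cams.camera_model(n)['camera_matrix'])
    d=R.T@np.linalg.inv(K)@np.array([u,v,1.]); c=-R.T@t; return c+d*(z-c[2])/d[2]
def proj(n,p):
    m=cams.camera_model(n); return cv2.projectPoints(np.array(p,float).reshape(-1,3),np.array(m['rvec'],float),np.array(m['tvec'],float),np.array(m['camera_matrix'],float),None)[0].reshape(-1,2)
E
python3 - <<'E'
from h import *
np.set_printoptions(precision=4,suppress=True)
im=cv2.imread('pics/top0.png');g=cv2.cvtColor(im,cv2.COLOR_BGR2GRAY).astype(float)
P=[]
for v in range(186,266):
    row=g[v,162:174]; 
    i=max(k for k in range(11) if row[k]>=95 and row[k+1]<95)
    u=162+i+(row[i]-95)/(row[i]-row[i+1]); P.append(back('top',u,v,.248)[:2])
P=np.array(P)
f=np.polyfit(P[:,0],P[:,1],1);r=P[:,1]-np.polyval(f,P[:,0]);k=abs(r)<.003
f=np.polyfit(P[k,0],P[k,1],1);a=np.arctan(f[0]);print(f,np.degrees(a),r.std())
# rail ends by column
col=g[165:285,163:168].mean(1)
print(back('top',164,180,.248),back('top',168,270.3,.248))
# caddy from rail front mid
ex=np.array([-np.sin(a),np.cos(a)]);ey=np.array([-np.cos(a),-np.sin(a)])
A=back('top',164,180,.248)[:2];B=back('top',168,270.3,.248)[:2]; print('len',np.linalg.norm(A-B))
mid=(A+B)/2; mid[1]=np.polyval(f,mid[0])
c=mid+0.072*ex; print('caddy',c, 'rib pred',c-.079*ex+.0615*ey,'bay',c+.0615*ey)
# rib top in picture 
print('rib',back('top',176,244.5,.205), 'cap',back('top',100+670/4,165+357/4,.202))
for n in ['scene','top']:
  cc=np.array([.5325,.322])
  for c0 in (c,cc):
    q=[np.r_[c0+x*ex+y*ey,z] for x in(-.06,.06) for y in(-.125,.125) for z in (0,.24)]
    print(n,proj(n,q).round(1).tolist())
E
```

```text
[0.0636 0.2182] 3.640026042651633 0.00047681204145077523
[0.6591 0.2623 0.248 ] [0.4083 0.2467 0.248 ]
len 0.2512990687663927
caddy [0.5291 0.324 ] rib pred [0.4728 0.2413] bay [0.4678 0.3201]
rib [0.4776 0.2408 0.205 ] cap [ 0.4461 -0.022   0.202 ]
scene [[411.6, 161.9], [422.5, 104.6], [351.8, 137.2], [355.0, 81.0], [426.2, 144.3], [438.4, 87.6], [367.9, 121.6], [372.8, 66.1]]
scene [[412.2, 162.6], [423.2, 105.2], [352.2, 137.8], [355.5, 81.5], [426.8, 144.9], [439.0, 88.2], [368.3, 122.2], [373.3, 66.6]]
top [[188.4, 190.4], [161.6, 180.9], [192.1, 263.4], [165.6, 270.1], [153.5, 193.0], [118.9, 184.1], [156.7, 266.1], [122.2, 273.5]]
top [[189.0, 189.5], [162.3, 179.7], [192.7, 262.4], [166.4, 268.9], [154.1, 192.1], [119.7, 182.9], [157.3, 265.1], [122.9, 272.2]]
```

```bash
cat >> h.py <<'E'
A=np.radians(3.64); EX=np.array([-np.sin(A),np.cos(A),0]); EY=np.array([-np.cos(A),-np.sin(A),0]); C=np.array([.530,.323,0])
def cad(x,y,z): return C+x*EX+y*EY+np.array([0,0,z])
def tocad(p): d=np.array(p)-C; return np.array([d@EX,d@EY,d[2]])
def Rt(th): # tilt from vertical, toward caddy +x
    th=np.radians(th); z=np.sin(th)*EX-np.cos(th)*np.array([0,0,1]); x=-EY; return np.stack([x,np.cross(z,x),z],1)
def rel(p,R=None):
    o=get_obs(); R0=cv2.Rodrigues(np.array(o['ee_rot'],float))[0]
    s=R0.T@(np.array(p)-o['tcp_pos']); w=np.zeros(3) if R is None else np.degrees(cv2.Rodrigues(R0.T@R)[0].ravel())
    print('shift mm',(s*1000).round(1),'turn',w.round(1))
def st():
    o=get_obs(); R0=cv2.Rodrigues(np.array(o['ee_rot'],float))[0]
    print('t',round(float(o['clock']),2),'tcp',np.round(o['tcp_pos'],4),'cad',(tocad(o['tcp_pos'])*1000).round(1),'q',np.round(o['q'],2),'F',np.round(o['ft_force'],1),'tilt',np.degrees(np.arccos(-R0[2,2])).round(1),'zx',R0[:,2].round(3),'xaxis',R0[:,0].round(3),'gap',round(float(o['finger_gap']),3))
E
python3 - <<'E'
from h import *
st(); rel([.30,.20,.32]); rel([.34,.12,.32],Rt(50))
E
```

```text
t 1.0 tcp [0.1801 0.5723 0.2313] cad [271.1 333.4 231.3] q [ 1.21  0.09  1.23 -0.    1.82 -0.06] F [0.  0.2 0.3] tilt 0.0 zx [-0. -0. -1.] xaxis [ 0.3    0.954 -0.   ] gap 0.999
shift mm [-319.2  226.1  -88.7] turn [0. 0. 0.]
shift mm [-383.5  288.3  -88.7] turn [43.7 30.  64.3]
```

Emit:
{"name": "jog_arm", "arguments": {
  "plan": [
    [[-0.03,0.02,-0.04],[0,0,10],0],
    [[-0.075,0.05,-0.08],[0,0,20],0],
    [[-0.12,0.08,-0.09],[0,0,30],0],
    [[-0.165,0.115,-0.09],[0,0,40],0],
    [[-0.21,0.15,-0.09],[0,0,50],0]
  ],
  "squeeze": 20
}}

```text
clock: 1.62
tcp_pos: [0.2604, 0.3254, 0.3218]
ee_rot: [-3.082, -0.606, -0.002]
ft_force: [0.3, -0.3, 0.7]
finger_gap: 0.002
```

```bash
python3 - <<'E'
from h import *
st(); rel([.34,.12,.32],Rt(50))
E
```

```text
t 1.62 tcp [0.2604 0.3254 0.3218] cad [ 19.5 268.9 321.8] q [ 0.81 -0.36  1.48 -0.    2.02  0.43] F [ 0.3 -0.3  0.7] tilt 0.1 zx [ 0.001  0.001 -1.   ] xaxis [0.926 0.379 0.001] gap 0.002
shift mm [ -4.1 220.3   1.7] turn [49.5  8.  17.4]
```

Emit:
{"name": "jog_arm", "arguments": {
  "plan": [
    [[0,0.05,0],[9.9,1.6,3.5],0],
    [[0,0.1,0],[19.8,3.2,7],0],
    [[0,0.145,0],[29.7,4.8,10.5],0],
    [[0,0.19,0],[39.6,6.4,14],0],
    [[-0.004,0.22,0.002],[49.5,8,17.4],0]
  ]
}}

```text
clock: 2.25
tcp_pos: [0.3394, 0.1278, 0.3197]
ee_rot: [-2.462, -0.181, 0.045]
ft_force: [0.6, -0.0, -0.5]
finger_gap: -0.001
```

```bash
python3 - <<'E'
from h import *
st(); rel(cad(-.13,.0615+.035,.16),Rt(50)); rel(cad(-.082,.0615+.035,.15),Rt(50))
im=cams.grab_frame('wrist');cv2.imwrite('pics/w1.png',im)
im=cams.grab_frame('scene');cv2.imwrite('pics/s1.png',im)
for c in ['wrist','scene']:
  for t in ['door_rib','caddy']:
    print(c,t,[(round(d['conf'],2),toworld(c,d['at']).round(4)) for d in cams.tip_of(c,t)[:2]])
E
```

```text
t 2.25 tcp [0.3394 0.1278 0.3197] cad [-182.7  202.6  319.7] q [-0.31 -0.51  1.73  0.72  2.12 -0.13] F [ 0.6 -0.  -0.5] tilt 38.6 zx [-0.078  0.619 -0.781] xaxis [0.99  0.142 0.014] gap -0.001
shift mm [107.7  66.  153.5] turn [11.4  2.6  3.8]
shift mm [111.4  34.9 191.2] turn [11.4  2.6  3.8]
wrist door_rib [(0.87, array([0.479 , 0.2357, 0.1459]))]
wrist caddy [(0.67, array([ 0.5328,  0.322 , -0.0075]))]
scene door_rib [(0.69, array([0.479 , 0.241 , 0.1481]))]
scene caddy [(0.7, array([ 0.723 , -0.1137, -0.0027])), (0.67, array([ 0.5348,  0.3206, -0.0025]))]
```

View pics/w1.png

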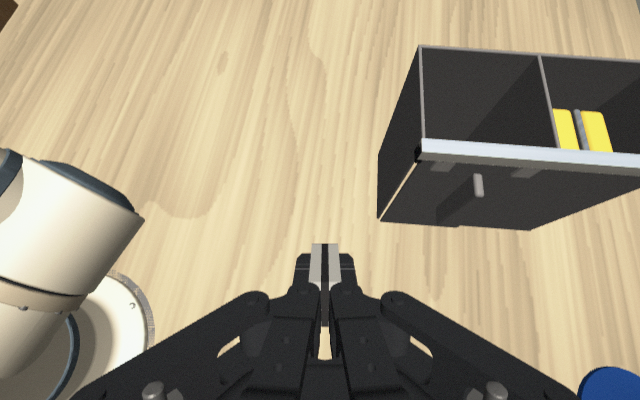

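View pics/s1.png

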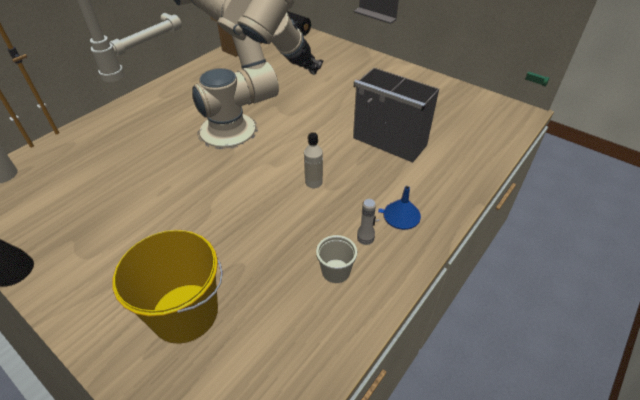

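The wrist view shows the rib at (479,185) ahead and right of the closed fingers. The scene view shows everything still in place.

Emit:
{"name": "jog_arm", "arguments": {
  "plan": [
    [[0.025,0.015,0.035],[5.7,1.3,1.9],0],
    [[0.05,0.03,0.07],[11.4,2.6,3.8],0],
    [[0.08,0.045,0.11],[11.4,2.6,3.8],0],
    [[0.108,0.066,0.154],[11.4,2.6,3.8],0],
    [[0.108,0.066,0.154],[11.4,2.6,3.8],0]
  ]
}}

```text
clock: 3.18
tcp_pos: [0.4386, 0.1927, 0.1547]
ee_rot: [-2.271, -0.079, 0.052]
ft_force: [0.2, -0.1, 0.5]
finger_gap: -0.003
```

```bash
python3 - <<'E'
from h import *
st(); rel(cad(-.082,.0615+.035,.15),Rt(50)); rel(cad(-.082,.0615+.02,.15),Rt(50));
im=cams.grab_frame('wrist');cv2.imwrite('pics/w2.png',im)
for c in ['wrist']:
  for t in ['door_rib','caddy']:
    print(c,t,[(round(d['conf'],2),toworld(c,d['at']).round(4)) for d in cams.tip_of(c,t)[:2]])
E
```

```text
t 3.17 tcp [0.4386 0.1927 0.1547] cad [-124.3   99.5  154.7] q [-0.22 -0.23  1.89  0.83  1.74 -0.25] F [ 0.2 -0.1  0.5] tilt 49.8 zx [-0.064  0.762 -0.645] xaxis [ 0.997  0.075 -0.011] gap -0.003
shift mm [  3.5 -23.7  35.3] turn [ 0.2  0.9 -0.1]
shift mm [ 18.5 -23.7  35. ] turn [ 0.2  0.9 -0.1]
wrist door_rib [(0.62, array([0.4829, 0.2413, 0.1527]))]
wrist caddy [(0.75, array([0.5411, 0.3253, 0.0007]))]
```

View pics/w2.png

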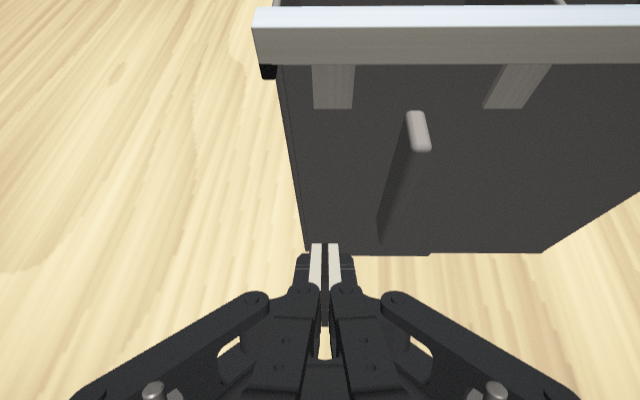

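The view shows the rib at (415,150), right of the fingertips at (325,245), so the way in on the rib's left is clear.

Emit:
{"name": "jog_arm", "arguments": {
  "plan": [
    [[0.0,-0.006,0.009],[0,0.5,0],0],
    [[0.0,-0.012,0.018],[0,0.9,0],0],
    [[0.0,-0.018,0.026],[0,0.9,0],0],
    [[0.003,-0.022,0.033],[0,0.9,0],0],
    [[0.003,-0.022,0.033],[0,0.9,0],0]
  ]
}}

```text
clock: 3.95
tcp_pos: [0.4414, 0.2283, 0.1535]
ee_rot: [-2.271, -0.065, 0.022]
ft_force: [-0.5, -0.1, -0.1]
finger_gap: 0.0
```

```bash
python3 - <<'E'
from h import *
st()
im=cams.grab_frame('wrist');cv2.imwrite('pics/w3.png',im)
E
```

```text
t 3.95 tcp [0.4414 0.2283 0.1535] cad [-88.9  94.4 153.5] q [-0.14 -0.26  1.91  0.85  1.66 -0.2 ] F [-0.5 -0.1 -0.1] tilt 49.8 zx [-0.037  0.763 -0.645] xaxis [0.999 0.054 0.006] gap 0.0
```

View pics/w3.png

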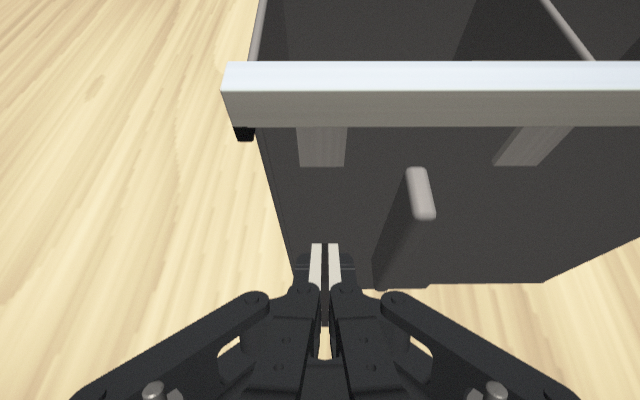

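The tips sit left of the rib (rib at (420,195)), clear of the door. I'll go slightly deeper and then push right.

Emit:
{"name": "jog_arm", "arguments": {
  "plan": [
    [[0.003,-0.004,0.0045],[0,0,0],0],
    [[0.01,-0.004,0.0045],[0,0,0],0],
    [[0.018,-0.004,0.0045],[0,0,0],0],
    [[0.026,-0.004,0.0045],[0,0,0],0],
    [[0.034,-0.004,0.0045],[0,0,0],0]
  ]
}}

```text
clock: 4.62
tcp_pos: [0.4755, 0.2357, 0.1539]
ee_rot: [-2.271, -0.064, 0.022]
ft_force: [-2.5, 0.2, -0.5]
finger_gap: 0.001
```

```bash
python3 - <<'E'
from h import *
st()
im=cams.grab_frame('wrist');cv2.imwrite('pics/w4.png',im)
E
```

```text
t 4.62 tcp [0.4755 0.2357 0.1539] cad [-83.6  59.9 153.9] q [-0.12 -0.16  1.83  0.86  1.63 -0.19] F [-2.5  0.2 -0.5] tilt 49.8 zx [-0.038  0.763 -0.645] xaxis [0.999 0.054 0.006] gap 0.001
```

View pics/w4.png

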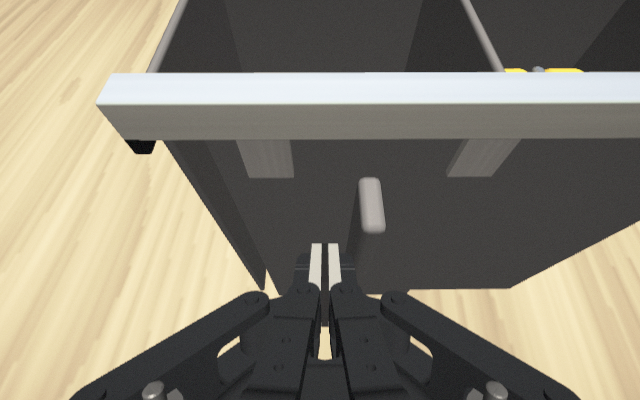

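Contact is made at about 2.5 N, and a gap opens left of the door at (265,285). Continuing.

Emit:
{"name": "jog_arm", "arguments": {
  "plan": [
    [[0.01,0,0],[0,0,0],0],
    [[0.02,0,0],[0,0,0],0],
    [[0.03,0,0],[0,0,0],0],
    [[0.04,0,0],[0,0,0],0],
    [[0.05,0,0],[0,0,0],0]
  ]
}}

```text
clock: 5.3
tcp_pos: [0.5257, 0.2384, 0.1541]
ee_rot: [-2.271, -0.064, 0.022]
ft_force: [-1.0, 0.2, -0.8]
finger_gap: -0.001
```

```bash
python3 - <<'E'
from h import *
st()
E
```

```text
t 5.3 tcp [0.5257 0.2384 0.1541] cad [-84.1   9.7 154.1] q [-0.1  -0.02  1.7   0.86  1.62 -0.19] F [-1.   0.2 -0.8] tilt 49.8 zx [-0.037  0.763 -0.645] xaxis [0.999 0.054 0.006] gap -0.001
```

Emit:
{"name": "jog_arm", "arguments": {
  "plan": [
    [[0.008,0,0],[0,0,0],0],
    [[0.016,0,0],[0,0,0],0],
    [[0.024,0,0],[0,0,0],0],
    [[0.03,0,0],[0,0,0],0],
    [[0.035,0,0],[0,0,0],0]
  ]
}}

```text
clock: 5.92
tcp_pos: [0.5604, 0.2402, 0.1545]
ee_rot: [-2.271, -0.064, 0.021]
ft_force: [-1.7, 1.5, -1.3]
finger_gap: -0.001
```

```bash
python3 - <<'E'
from h import *
st()
im=cams.grab_frame('wrist');cv2.imwrite('pics/w5.png',im)
print([(round(d['conf'],2),toworld('wrist',d['at']).round(4),tocad(toworld('wrist',d['at'])).round(4)) for d in cams.tip_of('wrist','door_rib')[:2]])
E
```

```text
t 5.92 tcp [0.5604 0.2402 0.1545] cad [-84.5 -25.1 154.5] q [-0.09  0.07  1.6   0.86  1.61 -0.18] F [-1.7  1.5 -1.3] tilt 49.8 zx [-0.037  0.763 -0.645] xaxis [0.999 0.053 0.006] gap -0.001
[(0.97, array([0.5811, 0.244 , 0.1513]), array([-0.0821, -0.046 ,  0.1513]))]
```

View pics/w5.png

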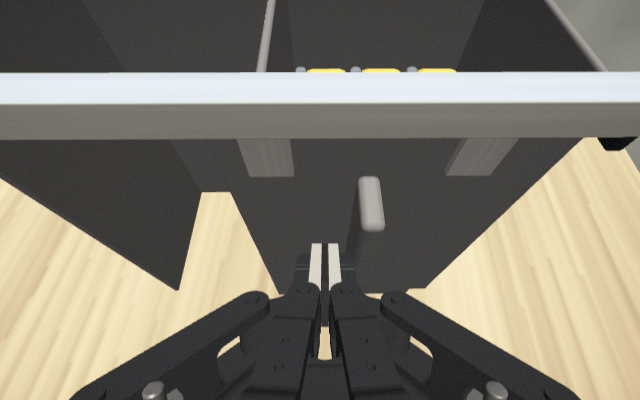

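The door is open about 106 mm (bay opening visible at (110,200)). I'll push gently to the stop.

Emit:
{"name": "jog_arm", "arguments": {
  "plan": [
    [[0.003,0,0],[0,0,0],0],
    [[0.006,0,0],[0,0,0],0],
    [[0.008,0,0],[0,0,0],0]
  ]
}}

```text
clock: 6.4
tcp_pos: [0.5682, 0.2406, 0.1546]
ee_rot: [-2.271, -0.064, 0.021]
ft_force: [-1.3, -0.7, 1.0]
finger_gap: -0.002
```

Emit:
{"name": "jog_arm", "arguments": {
  "plan": [
    [[0.002,0,0],[0,0,0],0],
    [[0.003,0,0],[0,0,0],0]
  ]
}}

```text
clock: 6.65
tcp_pos: [0.5711, 0.2408, 0.1546]
ee_rot: [-2.271, -0.064, 0.021]
ft_force: [-2.1, 0.4, -0.4]
finger_gap: 0.0
```

Emit:
{"name": "jog_arm", "arguments": {
  "plan": [
    [[0.001,0,0],[0,0,0],0],
    [[0.002,0,0],[0,0,0],0]
  ]
}}

```text
clock: 6.9
tcp_pos: [0.5731, 0.2409, 0.1546]
ee_rot: [-2.271, -0.064, 0.021]
ft_force: [-1.9, 0.1, 0.9]
finger_gap: 0.002
```

Emit:
{"name": "jog_arm", "arguments": {
  "plan": [
    [[0.001,0,0],[0,0,0],0],
    [[0.002,0,0],[0,0,0],0]
  ]
}}

```text
clock: 7.15
tcp_pos: [0.5741, 0.2411, 0.1545]
ee_rot: [-2.271, -0.065, 0.024]
ft_force: [-7.9, -2.2, 1.7]
finger_gap: 0.002
```

```bash
python3 - <<'E'
from h import *
st()
im=cams.grab_frame('wrist');cv2.imwrite('pics/w6.png',im)
print([(round(d['conf'],2),toworld('wrist',d['at']).round(4),tocad(toworld('wrist',d['at'])).round(4)) for d in cams.tip_of('wrist','door_rib')[:2]])
E
```

```text
t 7.15 tcp [0.5741 0.2411 0.1545] cad [-84.5 -38.8 154.5] q [-0.09  0.11  1.56  0.86  1.61 -0.18] F [-7.9 -2.2  1.7] tilt 49.8 zx [-0.039  0.763 -0.645] xaxis [0.998 0.055 0.005] gap 0.002
[(0.83, array([0.5926, 0.2473, 0.1509]), array([-0.0795, -0.0577,  0.1509]))]
```

The end stop is felt (about 8 N), so the door is fully open. Now I'll back off and retreat up, then check.

Emit:
{"name": "jog_arm", "arguments": {
  "plan": [
    [[-0.005,0,0],[0,0,0],0],
    [[-0.01,0,-0.02],[0,0,0],0],
    [[-0.01,0,-0.06],[0,0,0],0],
    [[-0.01,-0.03,-0.11],[0,0,0],0],
    [[-0.01,-0.06,-0.16],[0,0,0],0]
  ]
}}

```text
clock: 7.88
tcp_pos: [0.5684, 0.1554, 0.306]
ee_rot: [-2.272, -0.063, 0.019]
ft_force: [1.5, 0.3, 0.5]
finger_gap: -0.002
```

```bash
cat >> h.py <<'E'
C=np.array([.533,.323,0])
def Ra(th,az):
    th=np.radians(th);az=np.radians(az); f=np.array([np.cos(az),np.sin(az),0]); z=np.sin(th)*f-np.cos(th)*np.array([0,0,1]); x=np.array([np.sin(az),-np.cos(az),0]); return np.stack([x,np.cross(z,x),z],1)
E
python3 - <<'E'
from h import *
st(); rel([.50,.02,.34],Ra(50,87)); rel([.445,-.14,.34],Ra(50,87))
im=cams.grab_frame('scene');cv2.imwrite('pics/s2.png',im)
for c in ['scene']:
  for t in ['door_rib','bottle']:
    print(c,t,[(round(d['conf'],2),toworld(c,d['at']).round(4)) for d in cams.tip_of(c,t)[:2]])
im=cams.grab_frame('top');cv2.imwrite('pics/t2.png',im[100:300,80:340].repeat(3,0).repeat(3,1))
E
```

```text
t 7.88 tcp [0.5684 0.1554 0.306 ] cad [-169.6  -24.7  306. ] q [-0.24  0.06  1.35  0.88  1.89 -0.06] F [1.5 0.3 0.5] tilt 49.8 zx [-0.035  0.763 -0.646] xaxis [0.999 0.052 0.007] gap -0.002
shift mm [ -75.1   58.6 -122.8] turn [0.2 4.3 4.2]
shift mm [-138.3  159.5 -243. ] turn [0.2 4.3 4.2]
scene door_rib [(0.63, array([0.5895, 0.2484, 0.1495]))]
scene bottle [(0.61, array([ 0.4449, -0.0222, -0.0025]))]
```

View pics/s2.png

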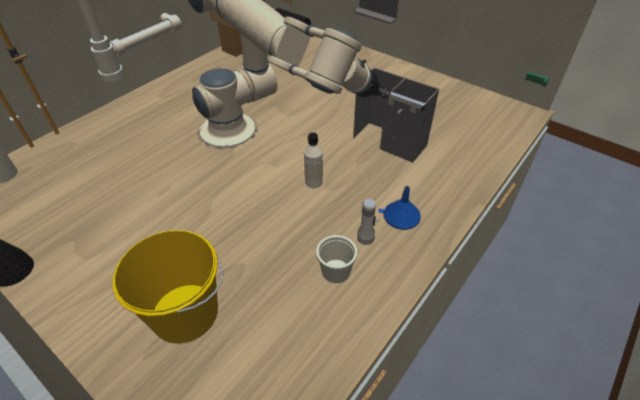

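View pics/t2.png

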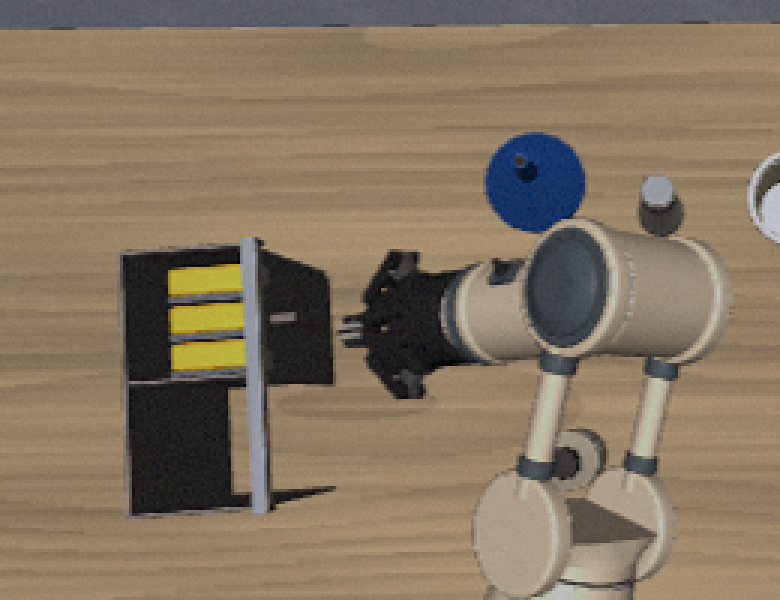

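The top and scene views show the door fully before the sponge pocket, the bay open, and the bottle and bystanders unmoved. The bottle is partly hidden under the forearm at (590,455) in the zoomed top view.

Emit:
{"name": "jog_arm", "arguments": {
  "plan": [
    [[-0.02,0.02,-0.045],[0,1,1],0],
    [[-0.04,0.045,-0.09],[0,2,2],10],
    [[-0.06,0.075,-0.13],[0,3,3],20],
    [[-0.085,0.1,-0.165],[0,4,4],30],
    [[-0.11,0.13,-0.205],[0,4.3,4.2],45]
  ]
}}

```text
clock: 8.7
tcp_pos: [0.4701, -0.09, 0.3349]
ee_rot: [-2.27, 0.06, -0.024]
ft_force: [0.1, -0.3, 0.5]
finger_gap: 0.447
```

```bash
python3 - <<'E'
from h import *
st(); rel([.445,-.15,.30],Ra(50,87)); rel([.445,-.15,.12],Ra(50,87))
E
```

```text
t 8.7 tcp [ 0.4701 -0.09    0.3349] cad [-408.2   89.   334.9] q [-0.71  0.02  1.33  0.85  2.21 -0.28] F [ 0.1 -0.3  0.5] tilt 49.9 zx [ 0.038  0.764 -0.644] xaxis [ 0.999 -0.052 -0.003] gap 0.447
shift mm [-21.9  66.1 -24.3] turn [ 0.1  0.1 -0.1]
shift mm [-21.4 203.8  91.7] turn [ 0.1  0.1 -0.1]
```

Emit:
{"name": "jog_arm", "arguments": {
  "plan": [
    [[-0.01,0.03,0.0],[0,0,0],45],
    [[-0.02,0.06,0.01],[0,0,0],45],
    [[-0.021,0.1,0.045],[0,0,0],45],
    [[-0.021,0.14,0.08],[0,0,0],45],
    [[-0.021,0.181,0.118],[0,0,0],45]
  ]
}}

```text
clock: 9.32
tcp_pos: [0.448, -0.114, 0.1187]
ee_rot: [-2.271, 0.06, -0.024]
ft_force: [0.4, 0.9, -0.5]
finger_gap: 0.451
```

```bash
python3 - <<'E'
from h import *
st(); rel([.445,-.115,.02],Ra(50,87))
im=cams.grab_frame('wrist');cv2.imwrite('pics/w7.png',im)
o=get_obs()
for t in ['bottle','bay']:
    print(t,[(round(d['conf'],2),toworld('wrist',d['at'],o).round(4)) for d in cams.tip_of('wrist',t)[:2]])
im=cams.grab_frame('scene');cv2.imwrite('pics/s3.png',im)
E
```

```text
t 9.32 tcp [ 0.448  -0.114   0.1187] cad [-430.7  112.6  118.7] q [-0.77  0.1   1.64  0.67  1.97 -0.63] F [ 0.4  0.9 -0.5] tilt 49.9 zx [ 0.038  0.764 -0.645] xaxis [ 0.999 -0.052 -0.003] gap 0.451
shift mm [-2.6 76.2 62.8] turn [ 0.1  0.1 -0.1]
bottle [(0.81, array([ 0.4453, -0.0169, -0.0079]))]
bay [(0.25, array([ 0.76  ,  0.0306, -0.0093]))]
```

View pics/w7.png

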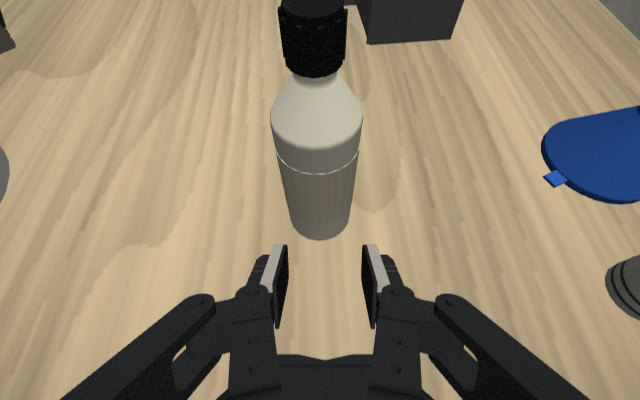

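View pics/s3.png

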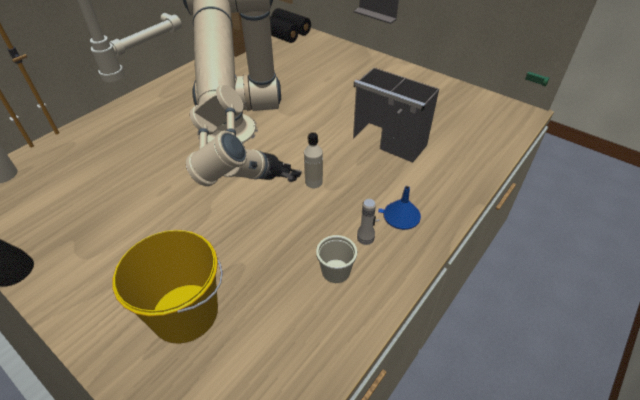

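The bottle stands centred ahead of the open fingers (base at (320,230)) and the arm is clear of the bucket. Now I'll lower.

Emit:
{"name": "jog_arm", "arguments": {
  "plan": [
    [[-0.001,0.025,0.02],[0,0,0],45],
    [[-0.002,0.045,0.037],[0,0,0],45],
    [[-0.0025,0.065,0.053],[0,0,0],45],
    [[-0.0025,0.075,0.062],[0,0,0],45],
    [[-0.0025,0.075,0.062],[0,0,0],45]
  ]
}}

```text
clock: 10.15
tcp_pos: [0.4457, -0.1149, 0.0234]
ee_rot: [-2.27, 0.06, -0.024]
ft_force: [0.3, 0.3, 0.5]
finger_gap: 0.443
```

```bash
python3 - <<'E'
from h import *
st(); rel([.445,-.085,.02],Ra(50,87))
im=cams.grab_frame('wrist');cv2.imwrite('pics/w8.png',im)
o=get_obs()
for t in ['bottle']:
    print(t,[(round(d['conf'],2),toworld('wrist',d['at'],o).round(4)) for d in cams.tip_of('wrist',t)[:2]])
E
```

```text
t 10.15 tcp [ 0.4457 -0.1149  0.0234] cad [-431.5  114.9   23.4] q [-0.77  0.21  1.7   0.64  1.84 -0.75] F [0.3 0.3 0.5] tilt 49.9 zx [ 0.037  0.764 -0.644] xaxis [ 0.999 -0.051 -0.003] gap 0.443
shift mm [ -2.3 -16.6  25.1] turn [ 0.1  0.2 -0.1]
bottle [(0.75, array([ 0.4482, -0.0224,  0.0006]))]
```

View pics/w8.png

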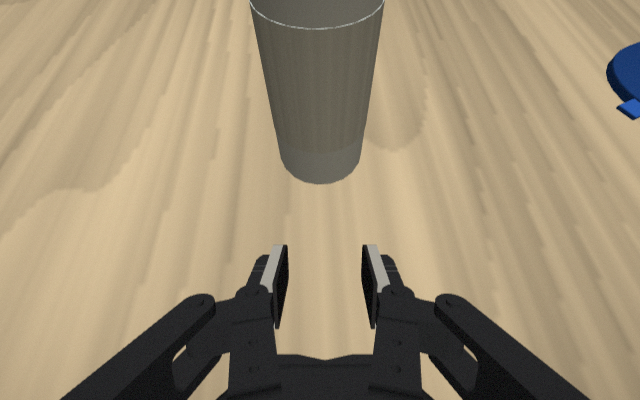

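The bottle base at (320,180) is centred between the pads. I'll advance low at about TCP z 20 mm.

Emit:
{"name": "jog_arm", "arguments": {
  "plan": [
    [[0,-0.001,0.006],[0,0,0],45],
    [[0,-0.005,0.011],[0,0,0],45],
    [[0,-0.009,0.016],[0,0,0],45],
    [[0,-0.013,0.021],[0,0,0],45],
    [[0,-0.0165,0.025],[0,0,0],45]
  ]
}}

```text
clock: 10.88
tcp_pos: [0.4476, -0.0851, 0.0207]
ee_rot: [-2.271, 0.058, -0.025]
ft_force: [0.4, 0.6, 0.0]
finger_gap: 0.447
```

```bash
python3 - <<'E'
from h import *
st(); rel([.447,-.055,.02],Ra(50,87))
im=cams.grab_frame('wrist');cv2.imwrite('pics/w9.png',im)
E
```

```text
t 10.88 tcp [ 0.4476 -0.0851  0.0207] cad [-401.8  111.1   20.7] q [-0.73  0.17  1.75  0.66  1.8  -0.72] F [0.4 0.6 0. ] tilt 49.8 zx [ 0.038  0.763 -0.645] xaxis [ 0.999 -0.051 -0.001] gap 0.447
shift mm [ -2.1 -18.8  23.4] turn [ 0.2  0.1 -0. ]
```

View pics/w9.png

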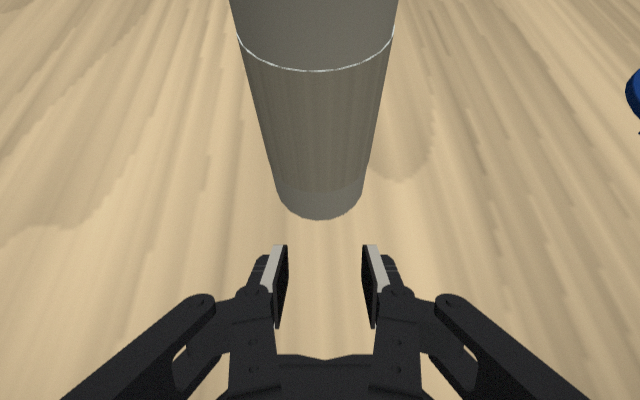

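Emit:
{"name": "jog_arm", "arguments": {
  "plan": [
    [[-0.001,-0.004,0.0045],[0,0,0],45],
    [[-0.001,-0.0075,0.009],[0,0,0],45],
    [[-0.001,-0.011,0.0135],[0,0,0],45],
    [[-0.001,-0.015,0.018],[0,0,0],45],
    [[-0.001,-0.019,0.023],[0,0,0],45]
  ]
}}

```text
clock: 11.55
tcp_pos: [0.4482, -0.0554, 0.0203]
ee_rot: [-2.271, 0.059, -0.025]
ft_force: [0.8, 0.3, -0.2]
finger_gap: 0.448
```

```bash
python3 - <<'E'
from h import *
st()
im=cams.grab_frame('wrist');cv2.imwrite('pics/w10.png',im)
im=cams.grab_frame('scene');cv2.imwrite('pics/s4.png',im[80:240,160:460].repeat(2,0).repeat(2,1))
E
```

```text
t 11.55 tcp [ 0.4482 -0.0554  0.0203] cad [-372.2  108.7   20.3] q [-0.69  0.13  1.8   0.68  1.77 -0.7 ] F [ 0.8  0.3 -0.2] tilt 49.8 zx [ 0.038  0.763 -0.645] xaxis [ 0.999 -0.051 -0.001] gap 0.448
```

View pics/w10.png

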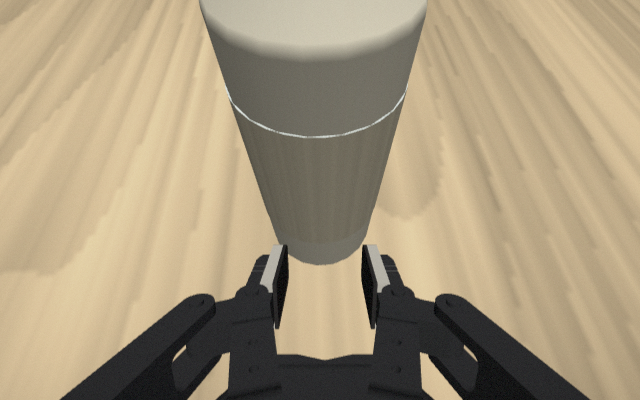

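View pics/s4.png

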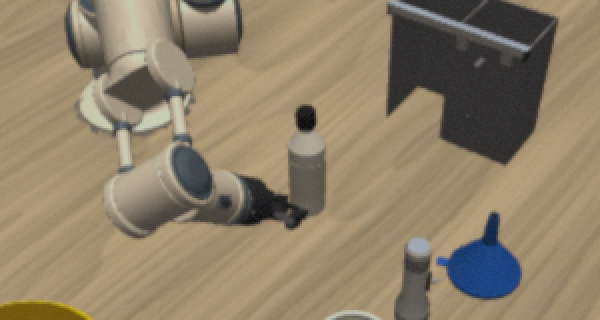

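The pads are about to touch low on the body (bottle base at (320,262)), bottle centred. Starting the gentle push.

Emit:
{"name": "jog_arm", "arguments": {
  "plan": [
    [[0,-0.0026,0.003],[0,0,0],45],
    [[0,-0.005,0.006],[0,0,0],45],
    [[0,-0.0077,0.0091],[0,0,0],45],
    [[0,-0.0103,0.0122],[0,0,0],45],
    [[0,-0.0129,0.0153],[0,0,0],45]
  ]
}}

```text
clock: 12.28
tcp_pos: [0.4494, -0.0357, 0.0204]
ee_rot: [-2.272, 0.059, -0.026]
ft_force: [-1.0, -2.0, -0.3]
finger_gap: 0.451
```

```bash
python3 - <<'E'
from h import *
st()
im=cams.grab_frame('wrist');cv2.imwrite('pics/w11.png',im)
im=cams.grab_frame('scene');cv2.imwrite('pics/s5.png',im[80:240,160:460].repeat(2,0).repeat(2,1))
E
```

```text
t 12.28 tcp [ 0.4494 -0.0357  0.0204] cad [-352.7  106.2   20.4] q [-0.66  0.1   1.83  0.69  1.75 -0.67] F [-1.  -2.  -0.3] tilt 49.8 zx [ 0.039  0.763 -0.645] xaxis [ 0.999 -0.052 -0.001] gap 0.451
```

View pics/w11.png

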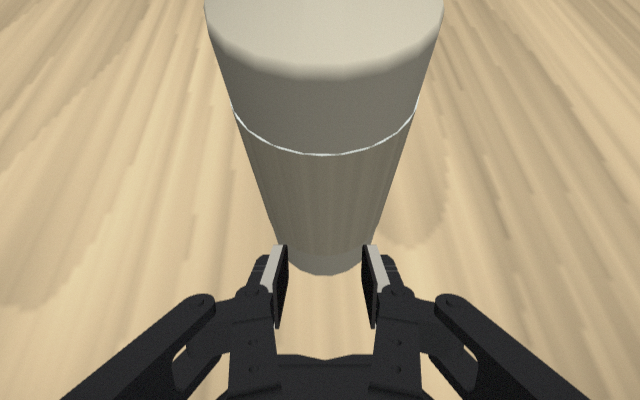

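View pics/s5.png

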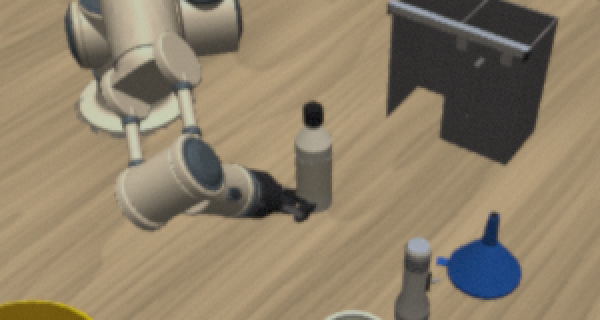

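The bottle slides upright, seated in the two fingertips, at about 2 N. I'll continue at the same height.

Emit:
{"name": "jog_arm", "arguments": {
  "plan": [
    [[0,-0.0045,0.0053],[0,0,0],45],
    [[0.0002,-0.0097,0.0114],[0,0,0],45],
    [[0.0004,-0.0148,0.0175],[0,0,0],45],
    [[0.0006,-0.02,0.0236],[0,0,0],45],
    [[0.0007,-0.0252,0.0297],[0,0,0],45]
  ]
}}

```text
clock: 13.0
tcp_pos: [0.4518, 0.0037, 0.0204]
ee_rot: [-2.271, 0.059, -0.025]
ft_force: [0.7, -1.7, 0.0]
finger_gap: 0.455
```

Emit:
{"name": "jog_arm", "arguments": {
  "plan": [
    [[0,-0.0052,0.0061],[0,0,0],45],
    [[0.0002,-0.0103,0.0122],[0,0,0],45],
    [[0.0004,-0.0155,0.0183],[0,0,0],45],
    [[0.0006,-0.0206,0.0244],[0,0,0],45],
    [[0.0007,-0.0258,0.0305],[0,0,0],45]
  ]
}}

```text
clock: 13.62
tcp_pos: [0.4546, 0.0435, 0.0204]
ee_rot: [-2.271, 0.059, -0.025]
ft_force: [-0.1, -2.5, -0.1]
finger_gap: 0.451
```

```bash
python3 - <<'E'
from h import *
st()
im=cams.grab_frame('wrist');cv2.imwrite('pics/w12.png',im)
o=get_obs()
print([(round(d['conf'],2),toworld('wrist',d['at'],o).round(4)) for d in cams.tip_of('wrist','bottle')[:2]])
im=cams.grab_frame('scene');cv2.imwrite('pics/s6.png',im[80:240,160:460].repeat(2,0).repeat(2,1))
print([(round(d['conf'],2),toworld('scene',d['at'],o).round(4)) for d in cams.tip_of('scene','bottle')[:2]])
E
```

```text
t 13.62 tcp [0.4546 0.0435 0.0204] cad [-274.    96.    20.4] q [-0.53  0.01  1.93  0.75  1.67 -0.58] F [-0.1 -2.5 -0.1] tilt 49.8 zx [ 0.038  0.763 -0.645] xaxis [ 0.999 -0.051 -0.001] gap 0.451
[(0.73, array([ 4.556e-01,  7.080e-02, -4.000e-04]))]
[]
```

View pics/w12.png

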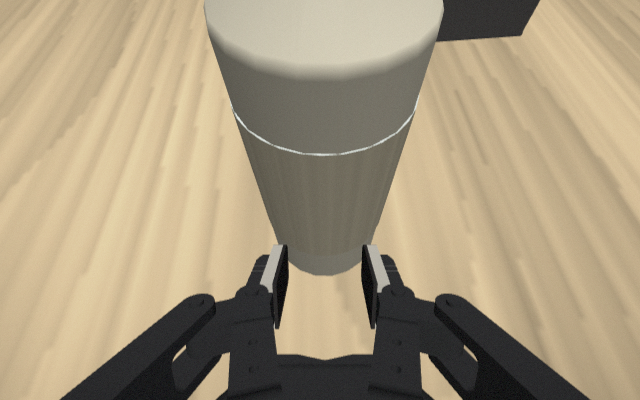

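View pics/s6.png

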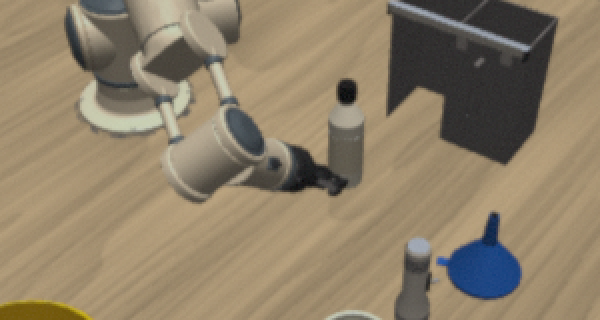

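The bottle is still upright and steady, with the network putting it 27 mm ahead of the TCP. Continuing.

Emit:
{"name": "jog_arm", "arguments": {
  "plan": [
    [[0,-0.0052,0.0061],[0,0,0],45],
    [[0.0003,-0.0103,0.0122],[0,0,0],45],
    [[0.0005,-0.0155,0.0183],[0,0,0],45],
    [[0.0007,-0.0206,0.0244],[0,0,0],45],
    [[0.0009,-0.0258,0.0305],[0,0,0],45]
  ]
}}

```text
clock: 14.45
tcp_pos: [0.4575, 0.0834, 0.0205]
ee_rot: [-2.271, 0.059, -0.025]
ft_force: [-0.0, -2.9, 0.6]
finger_gap: 0.451
```

Emit:
{"name": "jog_arm", "arguments": {
  "plan": [
    [[0,-0.0052,0.0061],[0,0,0],45],
    [[0.0003,-0.0103,0.0122],[0,0,0],45],
    [[0.0005,-0.0155,0.0183],[0,0,0],45],
    [[0.0007,-0.0206,0.0244],[0,0,0],45],
    [[0.0009,-0.0258,0.0305],[0,0,0],45]
  ]
}}

```text
clock: 15.08
tcp_pos: [0.4605, 0.1232, 0.0205]
ee_rot: [-2.271, 0.059, -0.025]
ft_force: [-0.2, -2.4, 0.3]
finger_gap: 0.448
```

```bash
python3 - <<'E'
from h import *
st()
im=cams.grab_frame('wrist');cv2.imwrite('pics/w13.png',im)
o=get_obs()
print([(round(d['conf'],2),toworld('wrist',d['at'],o).round(4)) for d in cams.tip_of('wrist','bottle')[:2]])
im=cams.grab_frame('scene');cv2.imwrite('pics/s7.png',im[60:220,210:510].repeat(2,0).repeat(2,1))
E
```

```text
t 15.07 tcp [0.4605 0.1232 0.0205] cad [-194.8   85.1   20.5] q [-0.37 -0.06  1.99  0.81  1.57 -0.48] F [-0.2 -2.4  0.3] tilt 49.8 zx [ 0.038  0.763 -0.645] xaxis [ 0.999 -0.051 -0.001] gap 0.448
[(0.95, array([ 0.4635,  0.153 , -0.0009]))]
```

View pics/w13.png

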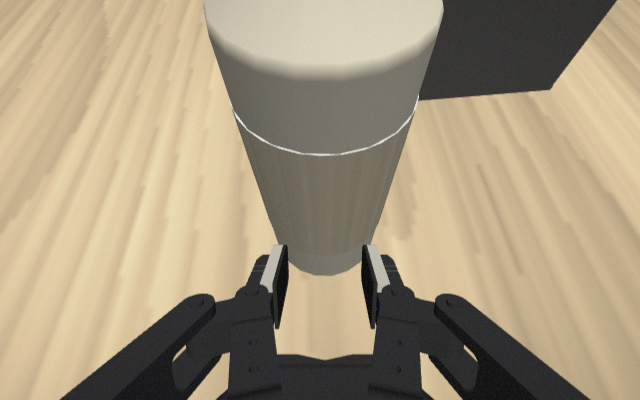

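View pics/s7.png

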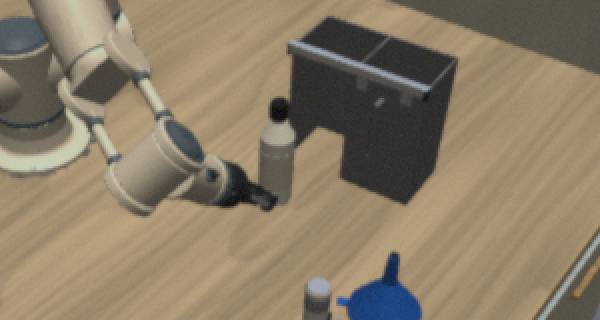

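The bottle is upright and aligned with the opening left of the door panel, with the door's lower corner at (420,95).

Emit:
{"name": "jog_arm", "arguments": {
  "plan": [
    [[0,-0.0052,0.0061],[0,0,0],45],
    [[0.0003,-0.0103,0.0122],[0,0,0],45],
    [[0.0005,-0.0155,0.0183],[0,0,0],45],
    [[0.0007,-0.0206,0.0244],[0,0,0],45],
    [[0.0009,-0.0258,0.0305],[0,0,0],45]
  ]
}}

```text
clock: 15.85
tcp_pos: [0.4634, 0.1631, 0.0206]
ee_rot: [-2.271, 0.059, -0.025]
ft_force: [-0.3, -3.0, -0.3]
finger_gap: 0.45
```

Emit:
{"name": "jog_arm", "arguments": {
  "plan": [
    [[0,-0.0052,0.0061],[0,0,0],45],
    [[0.0003,-0.0103,0.0122],[0,0,0],45],
    [[0.0005,-0.0155,0.0183],[0,0,0],45],
    [[0.0007,-0.0206,0.0244],[0,0,0],45],
    [[0.0009,-0.0258,0.0305],[0,0,0],45]
  ]
}}

```text
clock: 16.48
tcp_pos: [0.4664, 0.2029, 0.0206]
ee_rot: [-2.271, 0.059, -0.025]
ft_force: [-0.9, -2.3, 0.2]
finger_gap: 0.445
```

```bash
python3 - <<'E'
from h import *
st()
im=cams.grab_frame('wrist');cv2.imwrite('pics/w14.png',im)
o=get_obs()
print([(round(d['conf'],2),toworld('wrist',d['at'],o).round(4)) for d in cams.tip_of('wrist','bottle')[:2]])
im=cams.grab_frame('scene');cv2.imwrite('pics/s8.png',im[60:220,210:510].repeat(2,0).repeat(2,1))
im=cams.grab_frame('top');cv2.imwrite('pics/t8.png',im[150:350,80:340].repeat(3,0).repeat(3,1))
E
```

```text
t 16.48 tcp [0.4664 0.2029 0.0206] cad [-115.7   74.1   20.6] q [-0.2  -0.09  2.02  0.87  1.45 -0.37] F [-0.9 -2.3  0.2] tilt 49.8 zx [ 0.038  0.763 -0.645] xaxis [ 0.999 -0.051 -0.001] gap 0.445
[(0.8, array([0.4693, 0.2303, 0.0021]))]
```

View pics/w14.png

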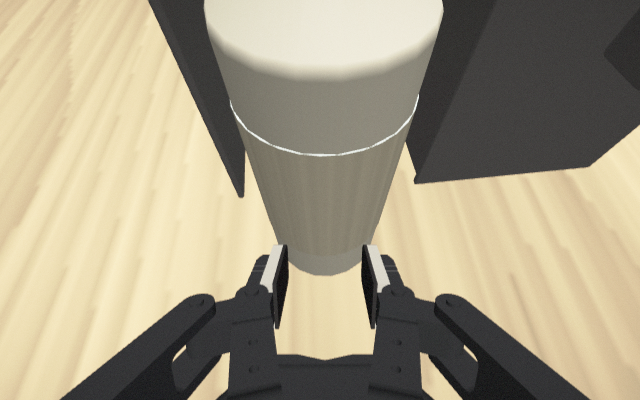

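View pics/s8.png

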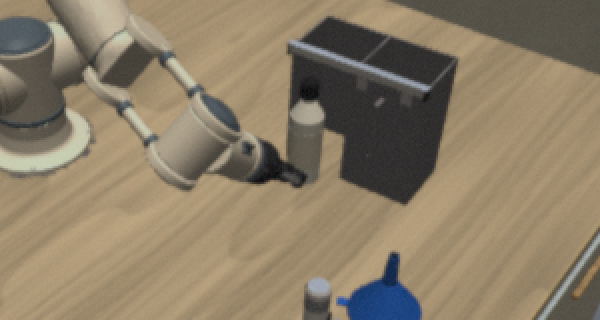

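View pics/t8.png

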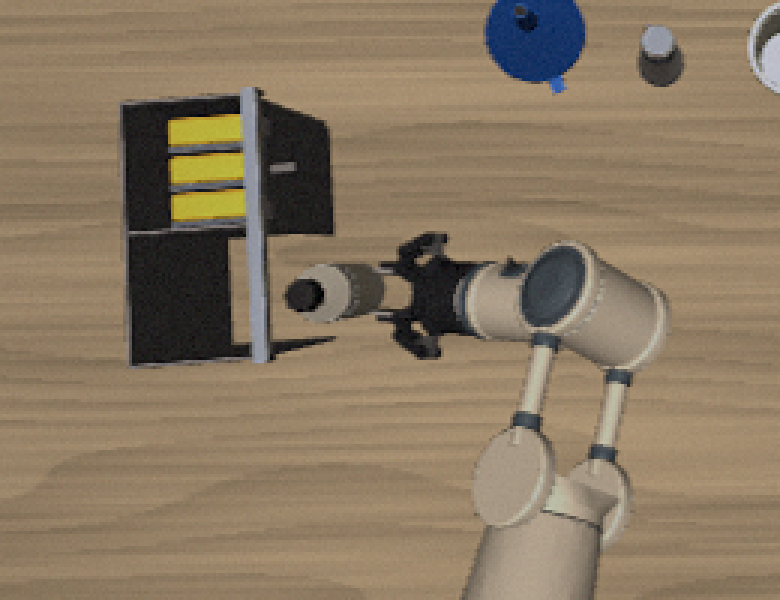

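The bottle is at the mouth under the rail, between the side wall (240,190) and the door edge (415,180). The gripper knuckles are about as wide as the bay, so I'll push with this cradle only until they near the front, then finish with the fingers nearly shut.

Emit:
{"name": "jog_arm", "arguments": {
  "plan": [
    [[0.0004,-0.0039,0.0046],[0,0,0],45],
    [[0.0008,-0.0077,0.0092],[0,0,0],45],
    [[0.0012,-0.0116,0.0137],[0,0,0],45],
    [[0.0016,-0.0155,0.0183],[0,0,0],45],
    [[0.002,-0.0194,0.0229],[0,0,0],45]
  ]
}}

```text
clock: 17.3
tcp_pos: [0.4699, 0.2326, 0.0206]
ee_rot: [-2.271, 0.059, -0.025]
ft_force: [-0.3, -3.0, 0.7]
finger_gap: 0.451
```

Emit:
{"name": "jog_arm", "arguments": {
  "plan": [
    [[0.0004,-0.0032,0.0038],[0,0,0],45],
    [[0.0008,-0.0064,0.0076],[0,0,0],45],
    [[0.0012,-0.0097,0.0115],[0,0,0],45],
    [[0.0016,-0.0129,0.0153],[0,0,0],45],
    [[0.002,-0.0161,0.0191],[0,0,0],45]
  ]
}}

```text
clock: 17.92
tcp_pos: [0.4732, 0.2574, 0.0206]
ee_rot: [-2.271, 0.059, -0.025]
ft_force: [-1.0, -3.7, -0.0]
finger_gap: 0.449
```

```bash
python3 - <<'E'
from h import *
st()
im=cams.grab_frame('wrist');cv2.imwrite('pics/w15.png',im)
o=get_obs()
print([(round(d['conf'],2),toworld('wrist',d['at'],o).round(4)) for d in cams.tip_of('wrist','bottle')[:2]])
im=cams.grab_frame('top');cv2.imwrite('pics/t9.png',im[170:300,100:300].repeat(4,0).repeat(4,1))
E
```

```text
t 17.93 tcp [0.4732 0.2574 0.0206] cad [-61.7  63.9  20.6] q [-0.08 -0.08  2.01  0.9   1.36 -0.3 ] F [-1.  -3.7 -0. ] tilt 49.8 zx [ 0.038  0.763 -0.645] xaxis [ 0.999 -0.051 -0.001] gap 0.449
[(0.58, array([ 0.4769,  0.2856, -0.0018]))]
```

View pics/w15.png

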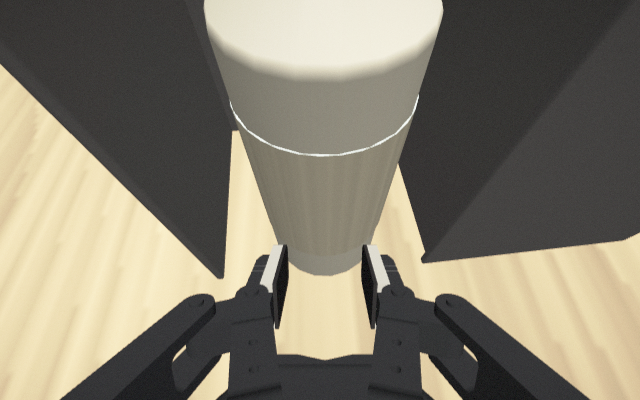

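View pics/t9.png

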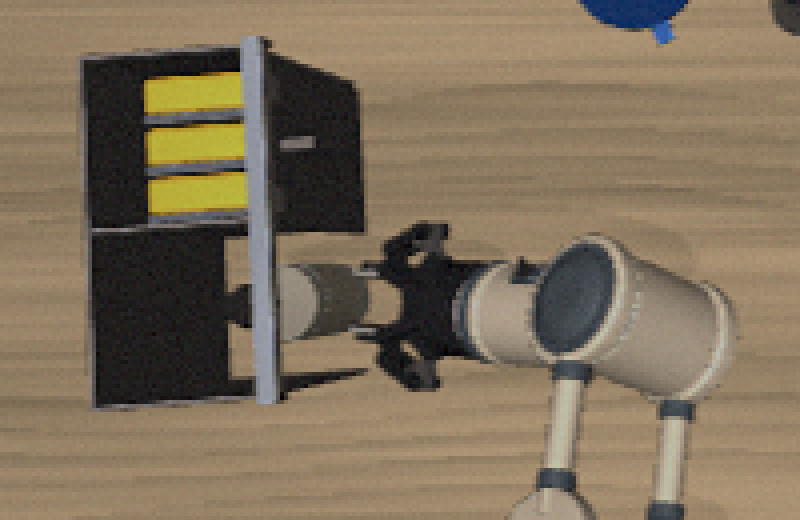

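The bottle is about 34 mm short of bay centre, centred between wall and door edge, and upright. Now I'll back off, narrow the fingers and re-approach.

Emit:
{"name": "jog_arm", "arguments": {
  "plan": [
    [[0,0.004,-0.005],[0,0,0],45],
    [[0,0.01,-0.012],[0,0,0],45],
    [[0,0.016,-0.019],[0,0,0],20],
    [[0,0.016,-0.019],[0,0,0],20],
    [[0,0.016,-0.019],[0,0,0],20]
  ]
}}

```text
clock: 18.7
tcp_pos: [0.472, 0.2321, 0.0207]
ee_rot: [-2.271, 0.059, -0.026]
ft_force: [-0.2, 0.3, 0.8]
finger_gap: 0.198
```

```bash
python3 - <<'E'
from h import *
st(); R=Ra(50,87)
for x in (-.08,-.07,-.06,-.05,-.042): rel(cad(x,.0605,.0195),R)
im=cams.grab_frame('wrist');cv2.imwrite('pics/w16.png',im)
o=get_obs()
print([(round(d['conf'],2),tocad(toworld('wrist',d['at'],o)).round(4)) for d in cams.tip_of('wrist','bottle')[:2]])
E
```

```text
t 18.7 tcp [0.472  0.2321 0.0207] cad [-86.9  66.7  20.7] q [-0.13 -0.08  2.01  0.88  1.4  -0.33] F [-0.2  0.3  0.8] tilt 49.8 zx [ 0.039  0.763 -0.645] xaxis [ 0.999 -0.052 -0.001] gap 0.198
shift mm [ 5.3 -3.9  6.5] turn [ 0.2  0.1 -0. ]
shift mm [  4.2 -10.3  14.1] turn [ 0.2  0.1 -0. ]
shift mm [  3.  -16.7  21.7] turn [ 0.2  0.1 -0. ]
shift mm [  1.9 -23.1  29.3] turn [ 0.2  0.1 -0. ]
shift mm [  1.  -28.3  35.4] turn [ 0.2  0.1 -0. ]
[(0.64, array([-0.0361,  0.0577,  0.0001]))]
```

View pics/w16.png

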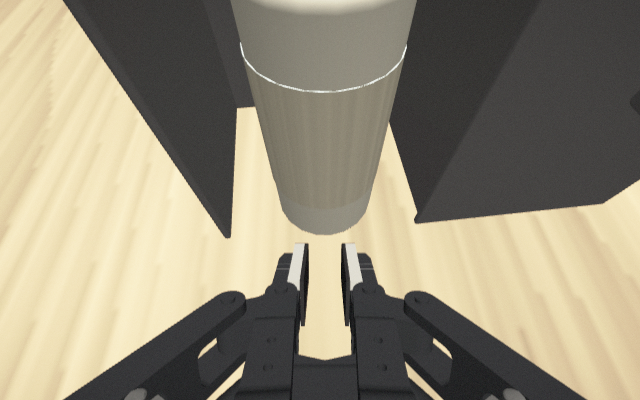

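Fingers at 20 %, bottle base (324,232) centred on them. Final push in:

Emit:
{"name": "jog_arm", "arguments": {
  "plan": [
    [[0,-0.0032,0.0038],[0,0,0],20],
    [[0,-0.0064,0.0076],[0,0,0],20],
    [[0,-0.0097,0.0115],[0,0,0],20],
    [[-0.0003,-0.0125,0.015],[0,0,0],20],
    [[-0.0006,-0.0155,0.0185],[0,0,0],20]
  ]
}}

```text
clock: 19.42
tcp_pos: [0.4727, 0.2564, 0.0206]
ee_rot: [-2.272, 0.059, -0.026]
ft_force: [-0.1, -3.7, 0.4]
finger_gap: 0.203
```

```bash
python3 - <<'E'
from h import *
st()
im=cams.grab_frame('wrist');cv2.imwrite('pics/w17.png',im)
o=get_obs()
print([(round(d['conf'],2),tocad(toworld('wrist',d['at'],o)).round(4)) for d in cams.tip_of('wrist','bottle')[:2]])
E
```

```text
t 19.43 tcp [0.4727 0.2564 0.0206] cad [-62.6  64.4  20.6] q [-0.08 -0.08  2.01  0.89  1.36 -0.3 ] F [-0.1 -3.7  0.4] tilt 49.8 zx [ 0.039  0.763 -0.646] xaxis [ 0.999 -0.051 -0.001] gap 0.203
[(0.77, array([-0.0283,  0.061 , -0.0012]))]
```

View pics/w17.png

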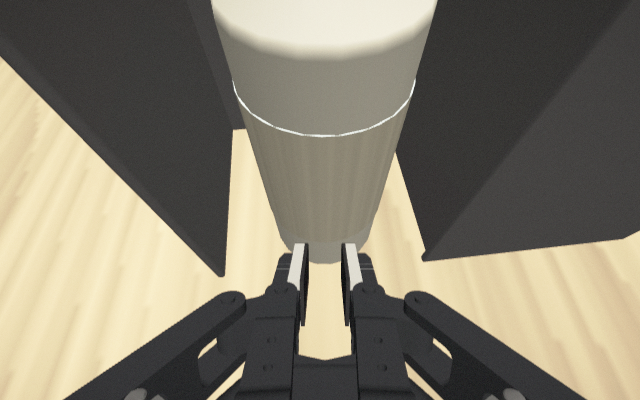

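Emit:
{"name": "jog_arm", "arguments": {
  "plan": [
    [[-0.0004,-0.0026,0.003],[0,0,0],20],
    [[-0.0008,-0.0052,0.0061],[0,0,0],20],
    [[-0.0012,-0.0077,0.0091],[0,0,0],20],
    [[-0.0016,-0.0103,0.0122],[0,0,0],20],
    [[-0.002,-0.0129,0.0152],[0,0,0],20]
  ]
}}

```text
clock: 20.15
tcp_pos: [0.4715, 0.2767, 0.0206]
ee_rot: [-2.271, 0.059, -0.025]
ft_force: [-0.2, -2.8, 0.2]
finger_gap: 0.201
```

```bash
python3 - <<'E'
from h import *
st()
im=cams.grab_frame('wrist');cv2.imwrite('pics/w18.png',im)
o=get_obs()
print([(round(d['conf'],2),tocad(toworld('wrist',d['at'],o)).round(4)) for d in cams.tip_of('wrist','bottle')[:2]])
im=cams.grab_frame('top');cv2.imwrite('pics/t10.png',im[170:300,100:300].repeat(4,0).repeat(4,1))
E
```

```text
t 20.15 tcp [0.4715 0.2767 0.0206] cad [-42.3  64.3  20.6] q [-0.04 -0.08  2.01  0.9   1.33 -0.27] F [-0.2 -2.8  0.2] tilt 49.8 zx [ 0.038  0.763 -0.645] xaxis [ 0.999 -0.051 -0.001] gap 0.201
[(0.81, array([-0.0077,  0.0587,  0.0011]))]
```

View pics/w18.png

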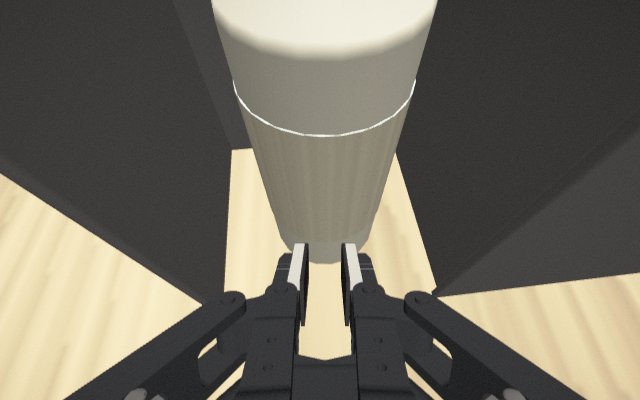

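View pics/t10.png

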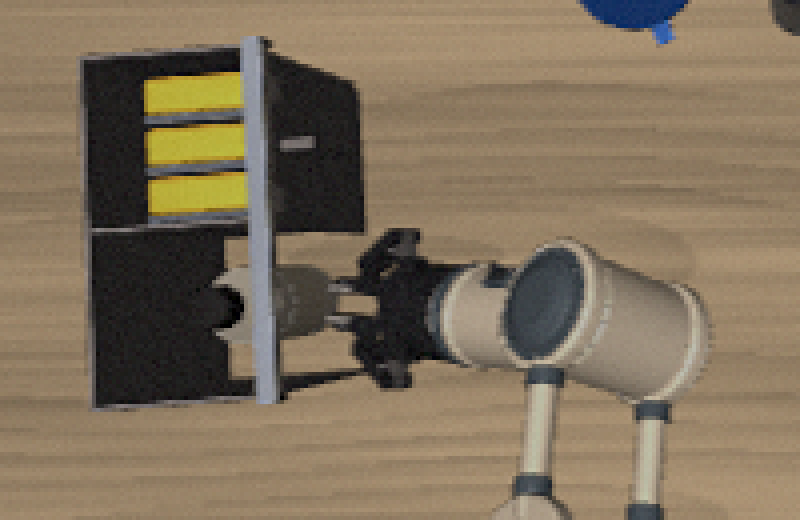

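The network puts the bottle at caddy x −8 mm, y 59 mm, upright, its rear about 24 mm behind the door plane. Retreating straight back, then up.

Emit:
{"name": "jog_arm", "arguments": {
  "plan": [
    [[0,0.006,-0.0075],[0,0,0],20],
    [[0,0.018,-0.021],[0,0,0],20],
    [[0,0.032,-0.038],[0,0,0],20],
    [[0,0.045,-0.054],[0,0,0],10],
    [[0,0.051,-0.061],[0,0,0],0]
  ]
}}

```text
clock: 20.92
tcp_pos: [0.4676, 0.1959, 0.021]
ee_rot: [-2.271, 0.06, -0.026]
ft_force: [1.1, -0.2, -0.1]
finger_gap: 0.001
```

```bash
python3 - <<'E'
from h import *
st(); rel([.50,.17,.26],Rt(50)); rel(cad(-.15,-.098,.25),Rt(50))
for c in ['scene','top']:
    im=cams.grab_frame(c);cv2.imwrite(f'pics/{c}11.png',(im[60:220,210:510] if c=='scene' else im[150:310,60:360]).repeat(2,0).repeat(2,1))
    for t in ['bottle','door_rib']: print(c,t,[(round(d['conf'],2),tocad(toworld(c,d['at'])).round(4)) for d in cams.tip_of(c,t)[:2]])
E
```

```text
t 20.93 tcp [0.4676 0.1959 0.021 ] cad [-122.7   73.4   21. ] q [-0.21 -0.08  2.01  0.86  1.46 -0.38] F [ 1.1 -0.2 -0.1] tilt 49.8 zx [ 0.039  0.763 -0.645] xaxis [ 0.999 -0.052 -0.002] gap 0.001
shift mm [  33.4 -167.1 -172.6] turn [ 0.2 -5.  -4.3]
shift mm [ 173.  -170.5 -153.4] turn [ 0.2 -5.  -4.3]
scene bottle [(0.73, array([ 0.0001,  0.0575, -0.0022])), (0.69, array([-0.0083,  0.0621,  0.0006]))]
scene door_rib [(0.6, array([-0.0808, -0.0505,  0.1453]))]
top bottle [(0.91, array([-0.0082,  0.063 ,  0.0002]))]
top door_rib [(0.91, array([-0.0762, -0.0541,  0.1499]))]
```

View pics/scene11.png

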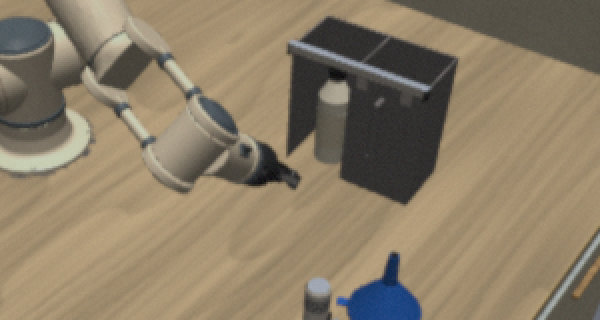

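The bottle stands upright inside the bay at (332,120) and all bystanders are in place. Going up and over to the rib's right side.

Emit:
{"name": "jog_arm", "arguments": {
  "plan": [
    [[0.01,-0.035,-0.035],[0,-1,-1],0],
    [[0.03,-0.07,-0.07],[0,-2,-2],0],
    [[0.055,-0.105,-0.105],[0,-3,-3],0],
    [[0.085,-0.14,-0.13],[0,-4,-4],0],
    [[0.12,-0.168,-0.152],[0.2,-5,-4.3],0]
  ]
}}

```text
clock: 21.85
tcp_pos: [0.5879, 0.184, 0.2498]
ee_rot: [-2.267, -0.076, 0.033]
ft_force: [0.4, -0.1, -0.7]
finger_gap: 0.004
```

```bash
python3 - <<'E'
from h import *
st(); rel(cad(-.13,-.098,.19),Rt(50)); rel(cad(-.084,-.098,.152),Rt(50))
E
```

```text
t 21.85 tcp [0.5879 0.184  0.2498] cad [-142.2  -46.   249.8] q [-0.18  0.12  1.38  0.87  1.8  -0.11] F [ 0.4 -0.1 -0.7] tilt 50.0 zx [-0.049  0.765 -0.642] xaxis [0.998 0.066 0.002] gap 0.004
shift mm [52.  38.1 47.7] turn [-0.   0.   0.2]
shift mm [ 52.   37.7 107.4] turn [-0.   0.   0.2]
```

Emit:
{"name": "jog_arm", "arguments": {
  "plan": [
    [[0.03,0.0,0.0],[0,0,0],0],
    [[0.052,0.01,0.01],[0,0,0],0],
    [[0.052,0.038,0.048],[0,0,0],0],
    [[0.052,0.038,0.07],[0,0,0],0],
    [[0.052,0.038,0.085],[0,0,0],0]
  ]
}}

```text
clock: 22.48
tcp_pos: [0.6359, 0.2288, 0.1634]
ee_rot: [-2.266, -0.073, 0.036]
ft_force: [-0.4, -0.8, 0.7]
finger_gap: -0.002
```

```bash
python3 - <<'E'
from h import *
st(); rel(cad(-.084,-.098,.152),Rt(50))
im=cams.grab_frame('wrist');cv2.imwrite('pics/w19.png',im)
o=get_obs()
print([(round(d['conf'],2),tocad(toworld('wrist',d['at'],o)).round(4)) for d in cams.tip_of('wrist','door_rib')[:2]])
E
```

```text
t 22.48 tcp [0.6359 0.2288 0.1634] cad [-100.5  -96.7  163.4] q [-0.1   0.28  1.36  0.86  1.66 -0.16] F [-0.4 -0.8  0.7] tilt 50.1 zx [-0.051  0.765 -0.642] xaxis [ 0.998  0.065 -0.001] gap -0.002
shift mm [ 1.3 -1.9 20. ] turn [-0.1  0.1  0. ]
[(0.67, array([-0.079 , -0.0551,  0.1496]))]
```

View pics/w19.png

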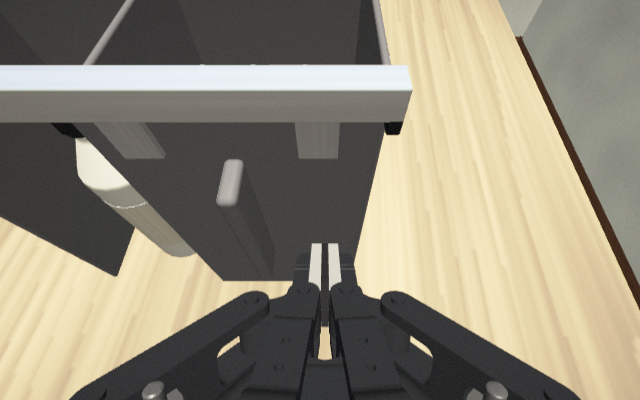

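The rib is at (235,185), left of the closed tips. Move in and push the door left.

Emit:
{"name": "jog_arm", "arguments": {
  "plan": [
    [[0,-0.001,0.01],[0,0,0],0],
    [[0,-0.002,0.02],[0,0,0],0],
    [[-0.008,-0.002,0.02],[0,0,0],0],
    [[-0.016,-0.002,0.02],[0,0,0],0],
    [[-0.022,-0.002,0.02],[0,0,0],0]
  ]
}}

```text
clock: 23.2
tcp_pos: [0.613, 0.2419, 0.1526]
ee_rot: [-2.267, -0.072, 0.033]
ft_force: [-0.3, -1.4, 0.5]
finger_gap: -0.003
```

Emit:
{"name": "jog_arm", "arguments": {
  "plan": [
    [[-0.008,0,0],[0,0,0],0],
    [[-0.016,0,0],[0,0,0],0],
    [[-0.024,0,0],[0,0,0],0],
    [[-0.032,0,0],[0,0,0],0],
    [[-0.04,0,0],[0,0,0],0]
  ]
}}

```text
clock: 23.82
tcp_pos: [0.5732, 0.2395, 0.1524]
ee_rot: [-2.267, -0.072, 0.033]
ft_force: [1.9, -1.4, 1.7]
finger_gap: 0.004
```

```bash
python3 - <<'E'
from h import *
st()
im=cams.grab_frame('wrist');cv2.imwrite('pics/w20.png',im)
o=get_obs()
print([(round(d['conf'],2),tocad(toworld('wrist',d['at'],o)).round(4)) for d in cams.tip_of('wrist','door_rib')[:2]])
E
```

```text
t 23.82 tcp [0.5732 0.2395 0.1524] cad [-85.8 -34.8 152.4] q [-0.09  0.12  1.56  0.86  1.62 -0.18] F [ 1.9 -1.4  1.7] tilt 50.0 zx [-0.049  0.765 -0.642] xaxis [0.998 0.064 0.   ] gap 0.004
[]
```

View pics/w20.png

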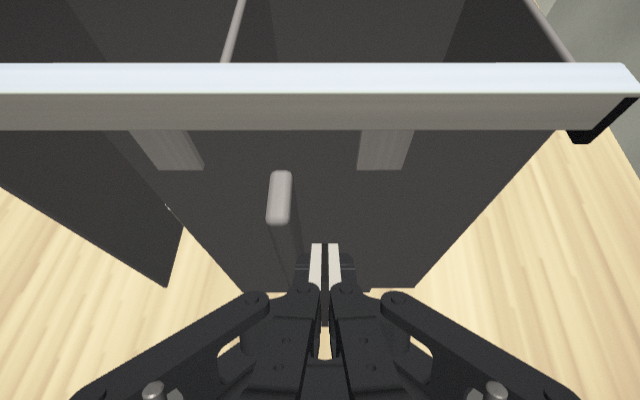

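The door moves left with about 2 N. Continuing.

Emit:
{"name": "jog_arm", "arguments": {
  "plan": [
    [[-0.008,0,0],[0,0,0],0],
    [[-0.016,0,0],[0,0,0],0],
    [[-0.024,0,0],[0,0,0],0],
    [[-0.032,0,0],[0,0,0],0],
    [[-0.04,0,0],[0,0,0],0]
  ]
}}

```text
clock: 24.55
tcp_pos: [0.5331, 0.2371, 0.1522]
ee_rot: [-2.267, -0.072, 0.034]
ft_force: [1.7, -0.1, 0.9]
finger_gap: 0.0
```

Emit:
{"name": "jog_arm", "arguments": {
  "plan": [
    [[-0.007,0,0],[0,0,0],0],
    [[-0.014,0,0],[0,0,0],0],
    [[-0.021,0,0],[0,0,0],0],
    [[-0.026,0,0],[0,0,0],0],
    [[-0.03,0,0],[0,0,0],0]
  ]
}}

```text
clock: 25.18
tcp_pos: [0.5034, 0.2352, 0.1522]
ee_rot: [-2.267, -0.072, 0.034]
ft_force: [1.1, -0.6, -0.2]
finger_gap: 0.0
```

Emit:
{"name": "jog_arm", "arguments": {
  "plan": [
    [[-0.002,0,0],[0,0,0],0],
    [[-0.004,0,0],[0,0,0],0]
  ]
}}

```text
clock: 25.42
tcp_pos: [0.4997, 0.2349, 0.1523]
ee_rot: [-2.267, -0.072, 0.034]
ft_force: [1.5, -0.4, 0.1]
finger_gap: 0.0
```

```bash
python3 - <<'E'
from h import *
st()
im=cams.grab_frame('wrist');cv2.imwrite('pics/w21.png',im)
E
```

```text
t 25.43 tcp [0.4997 0.2349 0.1523] cad [-85.8  38.8 152.3] q [-0.12 -0.08  1.76  0.86  1.64 -0.2 ] F [ 1.5 -0.4  0.1] tilt 50.0 zx [-0.049  0.765 -0.642] xaxis [ 0.998  0.064 -0.   ] gap 0.0
```

View pics/w21.png

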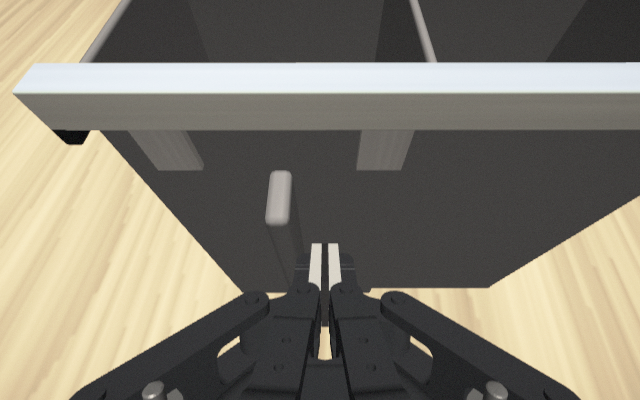

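The door looks nearly shut and no stop has been felt yet. I'll creep on.

Emit:
{"name": "jog_arm", "arguments": {
  "plan": [
    [[-0.001,0,0],[0,0,0],0],
    [[-0.002,0,0],[0,0,0],0],
    [[-0.003,0,0],[0,0,0],0]
  ]
}}

```text
clock: 25.85
tcp_pos: [0.4967, 0.2347, 0.1522]
ee_rot: [-2.267, -0.072, 0.034]
ft_force: [2.3, 0.5, 0.0]
finger_gap: -0.005
```

Emit:
{"name": "jog_arm", "arguments": {
  "plan": [
    [[-0.001,0,0],[0,0,0],0],
    [[-0.002,0,0],[0,0,0],0]
  ]
}}

```text
clock: 26.1
tcp_pos: [0.4947, 0.2346, 0.1522]
ee_rot: [-2.267, -0.072, 0.034]
ft_force: [1.7, 0.6, -0.1]
finger_gap: -0.001
```

Emit:
{"name": "jog_arm", "arguments": {
  "plan": [
    [[-0.001,0,0],[0,0,0],0],
    [[-0.002,0,0],[0,0,0],0]
  ]
}}

```text
clock: 26.35
tcp_pos: [0.4938, 0.2344, 0.1524]
ee_rot: [-2.268, -0.071, 0.031]
ft_force: [7.8, 2.0, -2.5]
finger_gap: 0.002
```

Emit:
{"name": "jog_arm", "arguments": {
  "plan": [
    [[-0.001,0,0],[0,0,0],0],
    [[-0.0015,0,0],[0,0,0],0]
  ]
}}

```text
clock: 26.6
tcp_pos: [0.4934, 0.2343, 0.1525]
ee_rot: [-2.268, -0.07, 0.027]
ft_force: [12.9, 3.8, -2.8]
finger_gap: 0.003
```

The closed stop is felt (8, then 13 N). Back off sideways, then retreat along the tool axis.

Emit:
{"name": "jog_arm", "arguments": {
  "plan": [
    [[0.005,0,0],[0,0,0],0],
    [[0.014,0,0],[0,0,0],0],
    [[0.014,0,-0.03],[0,0,0],0],
    [[0.014,0,-0.08],[0,0,0],0],
    [[0.014,-0.04,-0.13],[0,0,0],0]
  ]
}}

```text
clock: 27.22
tcp_pos: [0.5095, 0.1603, 0.2631]
ee_rot: [-2.267, -0.067, 0.041]
ft_force: [2.2, 1.3, 0.0]
finger_gap: -0.0
```

```bash
python3 - <<'E'
from h import *
st()
for c in ['scene','top','wrist']:
    im=cams.grab_frame(c); o=get_obs(); cv2.imwrite(f'pics/{c}_end.png',im)
    for t in ['bottle','door_rib','torch','funnel','pot','bucket','caddy']: print(c,t,[(round(d['conf'],2),toworld(c,d['at'],o).round(3),tocad(toworld(c,d['at'],o)).round(4)) for d in cams.tip_of(c,t)[:1]])
E
```

```text
t 27.23 tcp [0.5095 0.1603 0.2631] cad [-160.9   33.8  263.1] q [-0.25 -0.08  1.56  0.87  1.87 -0.13] F [2.2 1.3 0. ] tilt 50.1 zx [-0.053  0.765 -0.642] xaxis [ 0.998  0.063 -0.007] gap -0.0
scene bottle [(0.72, array([ 0.532,  0.321, -0.003]), array([-0.0015,  0.0016, -0.0031]))]
scene door_rib [(0.69, array([0.473, 0.238, 0.146]), array([-0.081 ,  0.0654,  0.1463]))]
scene torch [(0.8, array([ 0.727, -0.114, -0.005]), array([-0.4484, -0.166 , -0.0048]))]
scene funnel [(0.7, array([ 0.759,  0.028, -0.001]), array([-0.3087, -0.2066, -0.001 ]))]
scene pot [(0.59, array([ 0.729, -0.267,  0.001]), array([-0.6009, -0.1579,  0.0007]))]
scene bucket []
scene caddy [(0.74, array([ 0.533,  0.321, -0.005]), array([-0.0025, -0.0002, -0.0046]))]
top bottle []
top door_rib [(0.71, array([0.474, 0.243, 0.149]), array([-0.076 ,  0.0636,  0.1488]))]
top torch [(0.83, array([ 0.72 , -0.111,  0.002]), array([-0.445 , -0.1586,  0.0021]))]
top funnel [(0.69, array([ 0.757,  0.031, -0.002]), array([-0.306 , -0.2053, -0.0021]))]
top pot [(0.68, array([ 0.72 , -0.268, -0.003]), array([-0.6017, -0.1495, -0.0031]))]
top bucket [(0.84, array([ 0.486, -0.61 , -0.003]), array([-0.9284,  0.1063, -0.0029]))]
top caddy [(0.62, array([ 0.533,  0.321, -0.   ]), array([-0.0015, -0.0002, -0.0001]))]
wrist bottle []
wrist door_rib [(0.95, array([0.479, 0.237, 0.15 ]), array([-0.0822,  0.0589,  0.1499]))]
wrist torch []
wrist funnel []
wrist pot []
wrist bucket []
wrist caddy [(0.93, array([ 0.533,  0.325, -0.004]), array([ 0.0024, -0.0006, -0.0038]))]
```

View pics/scene_end.png

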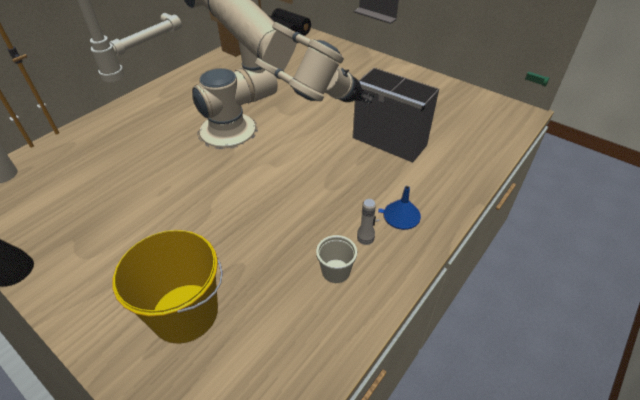

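View pics/top_end.png

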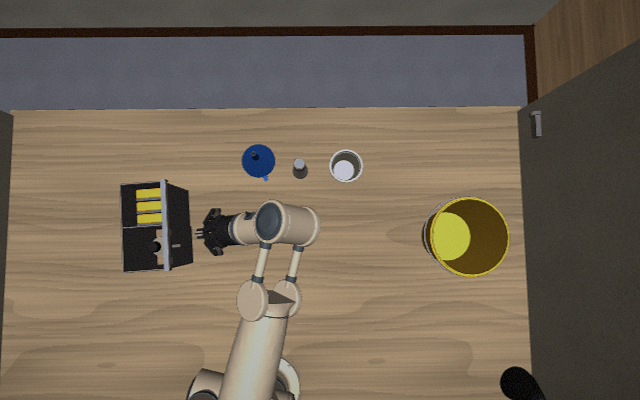

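View pics/wrist_end.png

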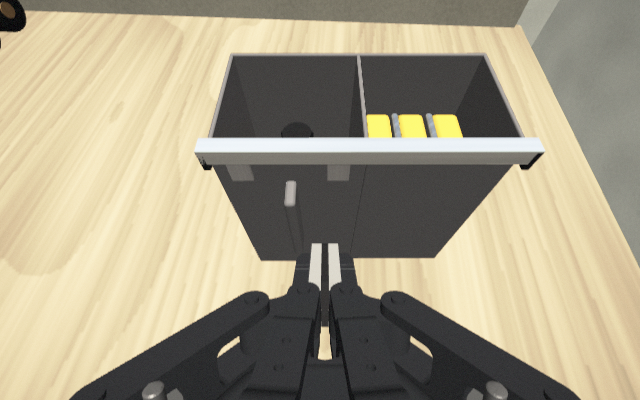

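The final pictures show:
- **Door:** shut in front of the bay.
- **Bottle:** its cap sits inside the bay at (157,247) in the top view and (297,130) in the wrist view.
- **Bystanders:** all where they stood at the start.
- **Arm:** clear of everything.

Handing in.

```bash
python3 - <<'E'
from h import *
print(tocad(back('top',157,247,.202)).round(3)); print(arm.close_job()); st()
E
```

```text
[-0.023  0.063  0.202]
the job is handed in; nothing more can be done
None
the job is handed in; nothing more can be done
```

The job is done and handed in at about 27 s of the 70 s allowed. I pushed the door open by its rib until it hit the stop. Then I slid the bottle upright into the bay with the fingertips, touching it about 30 mm up at 2–4 N. Last, I pushed the door shut by the rib until it hit the closed stop, at about 13 N, and pulled the arm clear.

**Last checks**
- **Door:** the three cameras put the rib at its shut position within about 4 mm, and I felt the stop.
- **Bottle:** before the door closed, the networks placed it about 8 mm short of the bay's middle in depth and within 4 mm sideways, standing upright.
- **Bystanders:** torch, funnel and pot read within about 4 mm of where they started. The scene camera missed the bucket, but the top camera shows it unmoved.

**Disagreements**
- **After closing:** no camera could confirm the bottle. The scene network reported it at the caddy's own position, which I take as a false hit. The cap shows inside the bay in the top and wrist views.
- **Cap position:** a rough hand-picked pixel puts the cap 23 mm in front of the bay's middle, against 8 mm from the earlier readings. Much of the cap is hidden by the rail, and even at 23 mm the bottle is still behind the door.

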